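# Load and lock the bead drying rack

### The arm

A 7-joint arm with a two-finger parallel gripper is mounted at the origin on the work surface. World frame = base frame: x ahead of the robot, y to its left, z up, the work surface at z = 0. Lengths are in m, angles in rad, forces in N, time in s.
With the tool pointing down it reaches from about 0.4 to 0.85 m from the base axis. Payload 4.5 kg.
Tool frame: the origin (TCP) lies on the centre line of the jaws, within the pads' length; the fingertips stand 8 mm ahead of it and the grasp point (between the pads) lies 11 mm behind it; z points along the fingers, x is the direction in which the jaws open and shut, and the axes are right-handed (so a half turn about z gives the same grasp; the last joint's range is limited). The gripper opens to 88 mm and grips with 3 to 60 N. Pads are 18 mm wide; open, the fingers measure 123 mm over their backs; the gripper's body (75 mm by 187 mm) begins 45 mm behind the grasp point.
Start: joints at [1.155, 0.689, -0.195, 1.565, 0.157, 0.902, -0.215], TCP at [0.272, -0.563, 0.222] pointing down, gripper open.
Joint ranges: [-3.01, 3.01], [-0.46, 2.08], [-1.47, 1.51], [0.13, 2.56], [-1, 4.14], [0.04, 2.09], [-2.66, 2.66]. Speed limits (rad/s): [2.57, 2.57, 3.14, 3.14, 3.14, 3.14, 3.14].

### API

Orientations are given as a unit quaternion [x, y, z, w].
In Python, from plant import r gives the robot as it stands.
- The arm moves only by the shell command python3 -m pendant 'ROWS' [FORCE]. ROWS is JSON, a list of rows, each a list of 3 entries, a list of its own where there are three numbers: the turn, a rotation vector about the tool's x, y, z in rad, then the shift along the tool's x, y, z in m, then the opening, from 0 (shut) to 1 (fully open). In form: [[[wx, wy, wz], [tx, ty, tz], claw], ...]. A call has 1 to 10 rows; each row is the pose to reach, as a shift and turn from the pose commanded when the call began, along the tool's axes at that moment; what a row does not reach only later rows make up. A row lasts 1/10 s, in which the tool goes at most 50 mm and 8.59 degrees, less where a joint would pass 70% of its speed; a pose out of reach is approached as far as the arm can. A call with a gripper value outside its range is refused whole. The fingers move at their own pace and stop on an object; FORCE is the grip in N (left out, the last holds). Time passes only in rows, so rows that repeat a pose let the fingers close. It gives the time, the measured TCP pose, the force and the opening at its end, in the units of the state.
- r.get_state(): the state, without advancing time (a new reading comes with each control period).
- r.snapshot(name): name is "side" or "top" or "wrist"; returns a dict with "image" (480x640x3 uint8, red, green, blue), "mtx" (3x3 intrinsics, pixels), "R" (3x3) and "t" (3): a world point X has camera coordinates R X + t; the wrist camera has in their place "T_tool_cam" (4x4, takes a point from camera to tool coordinates, whose origin is the TCP and whose axes are the tool frame's). Camera axes: x right, y down, z forward; pixel columns grow to the right and rows downward; lengths in m; the calibration is good to about 2 mm. A picture is of the moment at which its call begins: read the wrist's pose just before it. There is no depth.
- r.finish_job(): hands the job in, once; it reports no verdict.
The state is a dict: "clock": time; "q": joint angles; "qd": joint speeds; "joint_torque": joint torques, N m; "tool_pos": TCP position; "eef_rot": TCP orientation; "contact_force": force on the tool from outside, world axes, zero at the start; "moment": the same for the moment, N m; "opening": opening from 0.0 (shut) to 1.0 (fully open).
Only numpy, scipy, OpenCV 4.12 (cv2) and the standard library are available. Lean on these libraries where they do the work, as an engineer would, in place of code of your own. Each camera call takes 0.05 s, during which the arm holds its last target. There are 200 camera calls.

### The job

Load the bead drying rack for carrying to the kiln: lift the aluminium keeper bar off and lay it aside on the table, lay every bead lath across the rack's two toothed rails, one to a slot, upright and flat between the end stops, then lay the keeper bar back over them in the beds of the two green end posts. Lock it with both orange quarter-turn studs: press each head down, turn it ninety degrees clockwise so that its steel tongue lies over the bar, and let it rise until it catches; leave the other things on the table where they are.

Things in the scene. Friction and masses are not known exactly. Their poses are not given: they have to be found in the camera images.
- rack: Drying rack, fixed. Origin: centre of its underside, z up; 300 mm along own y, 220 mm along x. Two aluminium rails run along y at x = -45 and +45 mm, 16 mm wide, tops at z = 34 mm, with teeth 12 mm higher forming four slots; a lath lies along the rack's x, between plywood end stops (x = -103, +103 mm, top z = 50 mm). Green posts (28 mm along y) stand at y = -122 and +122 mm. Same turned half round.
- slot0 (a point): Slot at y = -75 mm in the rack, between teeth 30 mm apart: where the centre of a lath's underside belongs, midway between the rails at rail-top height. Axes as the rack's.
- slot1 (a point): Slot at y = -25 mm in the rack, between teeth 30 mm apart: where the centre of a lath's underside belongs, midway between the rails at rail-top height. Axes as the rack's.
- slot2 (a point): Slot at y = 25 mm in the rack, between teeth 30 mm apart: where the centre of a lath's underside belongs, midway between the rails at rail-top height. Axes as the rack's.
- slot3 (a point): Slot at y = 75 mm in the rack, between teeth 30 mm apart: where the centre of a lath's underside belongs, midway between the rails at rail-top height. Axes as the rack's.
- bed (a point): Where the centre of the keeper bar's underside belongs: rack centre, 82 mm above its underside, the height of the beds on the green posts; each bed lies between cheeks 29 mm apart and 10 mm high. Axes as the rack's.
- keeper: Keeper bar: aluminium, 300 (own y) x 24 (x) x 12 mm, with a dark wooden handle block 50 (y) x 24 (x) mm on its middle, top 42 mm above the underside; 300 g. Origin: centre of the underside, z up. At first it lies unlocked in the rack's beds, in the way of loading. Either way round.
- lath0: Bead lath: wooden bar 190 (own x) x 22 (y) x 14 mm with two dark clay beads near each end (from 45 mm off centre outwards, tops 38 mm above the underside); in the middle a pale grip block 30 (x) x 22 (y) mm, top 44 mm above the underside, with free gaps to the beads. 130 g. Origin: centre of the underside, z up. Either way round. May be absent (None).
- lath1: Bead lath: wooden bar 190 (own x) x 22 (y) x 14 mm with two dark clay beads near each end (from 45 mm off centre outwards, tops 38 mm above the underside); in the middle a pale grip block 30 (x) x 22 (y) mm, top 44 mm above the underside, with free gaps to the beads. 130 g. Origin: centre of the underside, z up. Either way round. May be absent (None).
- lath2: Bead lath: wooden bar 190 (own x) x 22 (y) x 14 mm with two dark clay beads near each end (from 45 mm off centre outwards, tops 38 mm above the underside); in the middle a pale grip block 30 (x) x 22 (y) mm, top 44 mm above the underside, with free gaps to the beads. 130 g. Origin: centre of the underside, z up. Either way round. May be absent (None).
- lath3: Bead lath: wooden bar 190 (own x) x 22 (y) x 14 mm with two dark clay beads near each end (from 45 mm off centre outwards, tops 38 mm above the underside); in the middle a pale grip block 30 (x) x 22 (y) mm, top 44 mm above the underside, with free gaps to the beads. 130 g. Origin: centre of the underside, z up. Either way round. May be absent (None).
- board: Thin plank board 280 (x) x 290 (y) x 6 mm, fixed; the laths start on it. Origin: on its underside, 25 mm nearer the robot than its centre.
- studA (a joint): Press travel of the quarter-turn stud at the rack's +y end: 0 = up (spring), 0.010 m = fully down; 2.7 N to start, about 7 N fully down. Unturned it can only turn when pressed at least 0.0075 m; do not force it. Caught after the quarter turn it rests at about 0.0045 m.
- studA_turn (a joint): Turn of the stud at the rack's +y end in rad: 0 = open, tongue pointing away along the rack, 1.571 = quarter turn, tongue over the keeper bar; grows clockwise seen from above (limit 1.65). It stays where it is left; released at 1.49 to 1.65 its hidden cam pin rises into a catch.
- studA_head (a point): Orange stud head: centre of the top of its 52 mm flange, on the turning axis. A thumb wing 46 x 14 mm stands on it, 30 mm high. Wing and steel tongue (flange level, 8 mm thick, reaching 53 mm from the axis towards own +y) lie along own y, which turns with the head; z up. Unpressed it is at (-0.042, 0.122, 0.1145) m in the rack's frame.
- studB (a joint): Press travel of the quarter-turn stud at the rack's -y end: 0 = up (spring), 0.010 m = fully down; 2.7 N to start, about 7 N fully down. Unturned it can only turn when pressed at least 0.0075 m; do not force it. Caught after the quarter turn it rests at about 0.0045 m.
- studB_turn (a joint): Turn of the stud at the rack's -y end in rad: 0 = open, tongue pointing away along the rack, 1.571 = quarter turn, tongue over the keeper bar; grows clockwise seen from above (limit 1.65). It stays where it is left; released at 1.49 to 1.65 its hidden cam pin rises into a catch.
- studB_head (a point): Orange stud head: centre of the top of its 52 mm flange, on the turning axis. A thumb wing 46 x 14 mm stands on it, 30 mm high. Wing and steel tongue (flange level, 8 mm thick, reaching 53 mm from the axis towards own +y) lie along own y, which turns with the head; z up. Unpressed it is at (0.042, -0.122, 0.1145) m in the rack's frame.
- beaker: Bystander: terracotta cup, 54 mm wide, 70 mm high, on the table nearest the robot; do not disturb. Origin under its centre.
- jar: Bystander: small blue glaze jar, 48 mm wide, 60 mm high, at the far edge of the board. Origin under its centre.
- rib: Bystander: flat dark wooden rib 40 x 90 x 8 mm at the far edge of the board.
- spray: Bystander: white bottle, 60 mm wide, 150 mm high, on the right of the table. Origin under its centre.
- brush: Bystander: brush lying on the left of the table.
Things that resemble listed ones, but are neither listed nor needed, are in the scene too. Leave any red look-alike of the lath0 alone.

How it is judged:
By the outcome, as a careful person would: the job done as asked, in the order asked, and still so for the second after the job is handed in, with the robot touching nothing.
Of lath0, lath1, lath2, lath3 only 2 to 4 are there at a start; the rules pass over those that are not, and their reading is None.
At some moment in a run one of lath0, lath1, lath2, lath3 may be knocked a few centimetres aside while the robot is not near it.
It also fails if it takes over 210 s, if anything falls off the work surface, if the arm or the gripper's body presses on something with over 40 N, if the wrist force passes 120 N, or if a joint passes its speed limit or range.

## Working session

There is one attempt and no reset: what is moved stays moved. The work goes in short steps, Python scripts to look and compute and a shell command to move; the robot and the scene stay as the last step left them, time stands still between calls to the robot, and variables do not carry over. Pictures are saved under pics/ and viewed, about 12 in all and at most 16, crops included, and the job is handed in when it is done.

```bash
ls; mkdir -p pics
python3 - <<'E'
from plant import r
import cv2,pickle
s=r.get_state();print({k:s[k] for k in('clock','tool_pos','eef_rot','contact_force','opening')})
for n in('top','side'):
    d=r.snapshot(n);cv2.imwrite(f'pics/{n}0.png',d['image'][:,:,::-1]);pickle.dump(d,open(f'pics/{n}0.pkl','wb'))
    print(n,d['mtx'],d['R'],d['t'])
E
```

```text
pics
{'clock': 0.0, 'tool_pos': array([ 0.27139409, -0.56226264,  0.22160856]), 'eef_rot': array([ 8.46999069e-01, -5.31593565e-01, -8.16972673e-04, -4.37390751e-04]), 'contact_force': array([0.72589407, 0.20501406, 0.68131919]), 'opening': 0.9989981984491364}
top [[615.57825629   0.         329.09734867]
 [  0.         615.57825629 240.13664748]
 [  0.           0.           1.        ]] [[ 0.02140591 -0.9995373   0.02160964]
 [-0.9859808  -0.02468332 -0.165023  ]
 [ 0.16548004 -0.01777422 -0.98605296]] [-0.04183189  0.50183559  1.52404448]
side [[507.92301368   0.         318.47750406]
 [  0.         507.92301368 240.93328437]
 [  0.           0.           1.        ]] [[-0.98379876 -0.17867381  0.01468594]
 [-0.14101333  0.72064109 -0.67881637]
 [ 0.11070341 -0.66988961 -0.7341612 ]] [0.49468749 0.15550022 1.47468547]
```

View pics/top0.png

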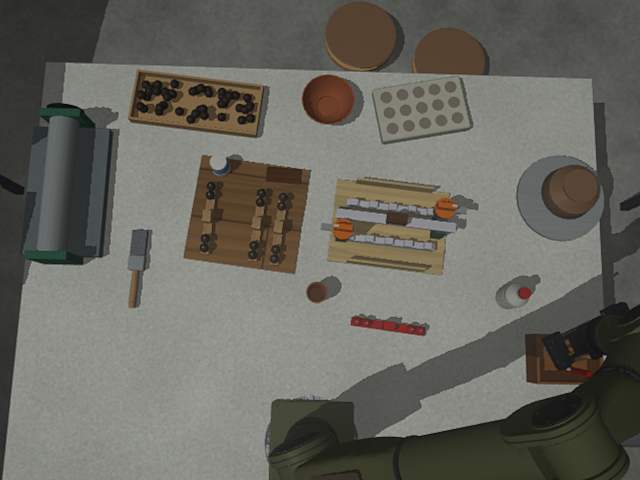

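View pics/side0.png

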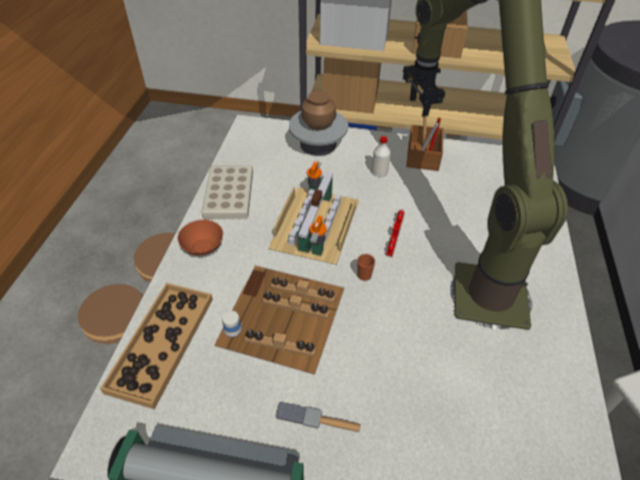

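Top view: three laths on the board (grip blocks about (208,215), (260,224), (280,227)). The red look-alike at (388,326) is left alone. The rack is at (393,222), with orange studs at (445,209) and (344,230).

```bash
cat > h.py <<'E'
import numpy as np, cv2, pickle
from scipy.spatial.transform import Rotation as Rot
from plant import r
def ray(d,u,v):
    return np.linalg.inv(d['mtx'])@np.array([u,v,1.])
def plane(d,u,v,z):
    if 'T' in d:   # world_cam
        o=d['T'][:3,3]; w=d['T'][:3,:3]@ray(d,u,v)
    else:
        o=-d['R'].T@d['t']; w=d['R'].T@ray(d,u,v)
    return o+w*(z-o[2])/w[2]
def two(d1,p1,d2,p2):
    A=[];b=[]
    for d,p in((d1,p1),(d2,p2)):
        o=plane(d,*p,0);w=plane(d,*p,1)-o;w/=np.linalg.norm(w);M=np.eye(3)-np.outer(w,w);A.append(M);b.append(M@o)
    return np.linalg.lstsq(np.vstack(A),np.hstack(b),rcond=None)[0]
def tool():
    s=r.get_state();T=np.eye(4);T[:3,:3]=Rot.from_quat(s['eef_rot']).as_matrix();T[:3,3]=s['tool_pos'];return T
def snap(n,name):
    T=tool();d=dict(r.snapshot(n));cv2.imwrite(f'pics/{name}.png',d['image'][:,:,::-1])
    if 'T_tool_cam' in d:d['T']=T@d['T_tool_cam']
    pickle.dump(d,open(f'pics/{name}.pkl','wb'));return d
def load(name):return pickle.load(open(f'pics/{name}.pkl','rb'))
def blobs(d,lo,hi,amin=15,roi=None):
    hsv=cv2.cvtColor(d['image'],cv2.COLOR_RGB2HSV);m=cv2.inRange(hsv,np.array(lo),np.array(hi))
    if roi:
        k=np.zeros_like(m);x0,y0,x1,y1=roi;k[y0:y1,x0:x1]=255;m&=k
    n,l,s,c=cv2.connectedComponentsWithStats(m)
    return [(c[i].round(1),s[i][4]) for i in range(1,n) if s[i][4]>=amin],m
def go(pos,xdir=None):
    """relative shift (tool axes) and rotvec to put TCP at pos, tool down, tool x along world angle xdir (deg, nearest half turn)"""
    T=tool();R=T[:3,:3]
    if xdir is None: Rt=R
    else:
        c=[]
        for a in(xdir,xdir+180):
            a=np.deg2rad(a);x=np.array([np.cos(a),np.sin(a),0]);z=np.array([0,0,-1.]);c.append(np.c_[x,np.cross(z,x),z])
        Rt=min(c,key=lambda M:np.linalg.norm(Rot.from_matrix(R.T@M).as_rotvec()))
    print('turn',Rot.from_matrix(R.T@Rt).as_rotvec().round(3),'shift',(R.T@(np.array(pos)-T[:3,3])).round(4))
E
python3 - <<'E'
from h import *
for n in('top0','side0'):
    d=load(n);print(n)
    b,m=blobs(d,(5,170,140),(18,255,255),10);print('orange',b,[plane(d,*c,.125).round(3) for c,_ in b])
t=load('top0')
b,m=blobs(t,(0,0,0),(179,255,50),8,(190,170,310,275))
for c,a in b:print('dark',c,a,plane(t,*c,.03).round(3))
im=cv2.resize(t['image'][145:285,180:480],None,fx=2.65,fy=2.65,interpolation=cv2.INTER_CUBIC);cv2.imwrite('pics/crop1.png',im[:,:,::-1])
E
```

```text
top0
orange [(array([445.2, 203.1]), np.int32(93)), (array([443.7, 213. ]), np.int32(99)), (array([341.8, 220.4]), np.int32(29)), (array([344.4, 226.4]), np.int32(64)), (array([341.6, 234.2]), np.int32(101))] [array([ 0.588, -0.31 ,  0.125]), array([ 0.563, -0.306,  0.125]), array([ 0.538, -0.058,  0.125]), array([ 0.523, -0.065,  0.125]), array([ 0.504, -0.059,  0.125])]
side0
orange [(array([314.1, 171.3]), np.int32(132)), (array([318.4, 226.7]), np.int32(170))] [array([ 0.573, -0.299,  0.125]), array([ 0.515, -0.055,  0.125])]
dark [210.7 190.2] 112 [0.628 0.279 0.03 ]
dark [260.9 197.1] 110 [0.613 0.149 0.03 ]
dark [282.6 201.2] 89 [0.604 0.092 0.03 ]
dark [215.5 202. ] 12 [0.597 0.265 0.03 ]
dark [264.8 209.7] 9 [0.58  0.137 0.03 ]
dark [216.9 218.6] 18 [0.554 0.259 0.03 ]
dark [264.2 224.9] 20 [0.54  0.137 0.03 ]
dark [286.5 228.6] 11 [0.532 0.08  0.03 ]
dark [204.6 242.6] 104 [0.49  0.287 0.03 ]
dark [253.2 249.8] 103 [0.475 0.163 0.03 ]
dark [275.1 253.7] 77 [0.466 0.107 0.03 ]
```

View pics/crop1.png

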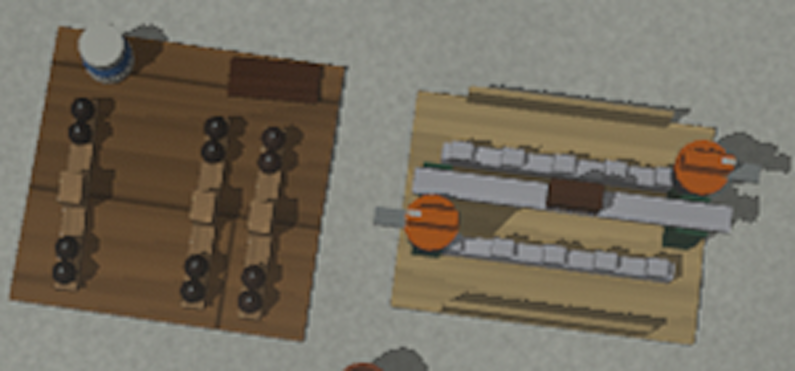

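The crop confirms three natural-wood laths and the keeper in its beds, both tongues pointing outward. Next I compute the world layout and a place to lay the keeper.

```bash
python3 - <<'E'
from h import *
t=load('top0');s=load('side0')
for n,(u,v),z in [('studA',(343,230),.1145),('studB',(445,208.5),.1145),('keeperEndL',(337,213),.094),('keeperEndR',(455,227),.094),('boardTL',(201,155.5),.006),('boardBL',(184,258),.006),('brush',(150,235),.01),('brushtip',(133,305),.01),('beaker',(317,292),.07),('redL',(352,321),.03),('redR',(425,329),.03),('spray',(517,295),.1),('handle',(397,218.5),.124),('rackBL',(328,262),.01),('rackBR',(442,274),.01),('traybl',(130,122),0),('green',(105,255),0),
 ('g1',(206.5,215.5),.05),('g2',(256,222.5),.05),('g3',(277.5,225),.05)]:
  print(n,plane(t,u,v,z).round(3))
print(two(t,(343,230),s,(317,231)).round(3),two(t,(445,208.5),s,(314,178)).round(3))
E
python3 -m pendant '[[[0,0,0],[0,0,-0.05],1],[[0,0,0],[0,0,-0.1],1]]'
```

```text
studA [ 0.516 -0.062  0.115]
studB [ 0.576 -0.312  0.115]
keeperEndL [ 0.563 -0.047  0.094]
keeperEndR [ 0.535 -0.341  0.094]
boardTL [0.728 0.314 0.006]
boardBL [0.453 0.342 0.006]
brush [0.51  0.432 0.01 ]
brushtip [0.329 0.463 0.01 ]
beaker [ 0.368 -0.003  0.07 ]
redL [ 0.3   -0.092  0.03 ]
redR [ 0.284 -0.276  0.03 ]
spray [ 0.369 -0.488  0.1  ]
handle [ 0.546 -0.193  0.124]
rackBL [ 0.451 -0.029  0.01 ]
rackBR [ 0.427 -0.324  0.01 ]
traybl [0.817 0.51  0.   ]
green [0.456 0.547 0.   ]
g1 [0.557 0.282 0.05 ]
g2 [0.542 0.156 0.05 ]
g3 [0.537 0.102 0.05 ]
[ 0.52  -0.063  0.098] [ 0.58  -0.319  0.081]
clock: 0.3
tool_pos: [0.271, -0.5616, 0.3218]
eef_rot: [0.847, -0.532, -0.002, -0.001]
contact_force: [1.4, -0.7, 0.5]
opening: 1.001
```

```bash
python3 -c "
from h import *
go([.53,-.187,.33],-6)"
```

```text
turn [-0.002  0.005 -1.016] shift [-0.2247 -0.3962 -0.0071]
```

```bash
python3 -m pendant '[[[0,0,-1.016],[-0.225,-0.396,-0.007],1],[[0,0,-1.016],[-0.225,-0.396,-0.007],1],[[0,0,-1.016],[-0.225,-0.396,-0.007],1],[[0,0,-1.016],[-0.225,-0.396,-0.007],1],[[0,0,-1.016],[-0.225,-0.396,-0.007],1],[[0,0,-1.016],[-0.225,-0.396,-0.007],1],[[0,0,-1.016],[-0.225,-0.396,-0.007],1],[[0,0,-1.016],[-0.225,-0.396,-0.007],1],[[0,0,-1.016],[-0.225,-0.396,-0.007],1],[[0,0,-1.016],[-0.225,-0.396,-0.007],1]]'
python3 -m pendant '[[[0,0,0],[0,0,0],0.6],[[0,0,0],[0,0,0],0.6],[[0,0,0],[0,0,0],0.6]]'
python3 - <<'E'
from h import *
print(r.get_state()['q'].round(2));d=snap('wrist','w1');print(d['T'].round(3),d['mtx'][0,0])
E
```

```text
clock: 1.3
tool_pos: [0.534, -0.1797, 0.3296]
eef_rot: [0.999, -0.047, 0.001, -0.003]
contact_force: [-0.8, 0.3, 0.7]
opening: 0.999
clock: 1.6
tool_pos: [0.5294, -0.1902, 0.3291]
eef_rot: [0.999, -0.054, -0.001, 0.001]
contact_force: [0.8, -0.2, 0.3]
opening: 0.749
[ 0.57  0.52 -0.51  1.6   0.28  1.1  -0.12]
[[ 0.994 -0.105 -0.029  0.536]
 [-0.109 -0.96  -0.257 -0.125]
 [-0.001  0.258 -0.966  0.493]
 [ 0.     0.     0.     1.   ]] 367.6705192361313
```

View pics/w1.png

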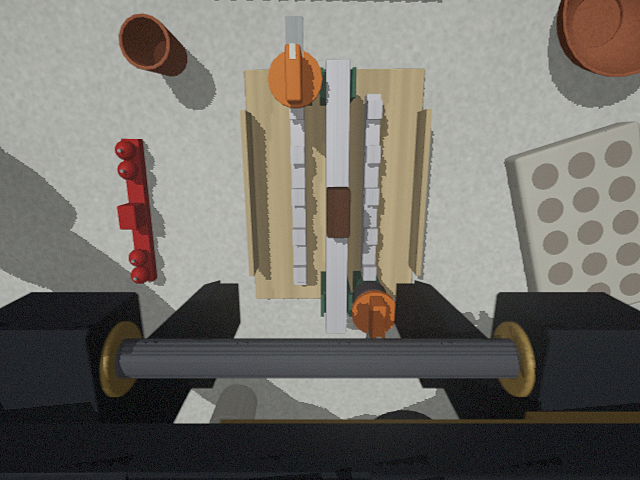

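Wrist view: rack aligned with the image. Handle top is about (339,212), stud A flange about (295,79), stud B flange about (373,312), and the bar runs (338,60)–(337,332).

Run:
```python
from h import *
d=load('w1')
b,m=blobs(d,(5,170,140),(18,255,255),100)
for c,y0,y1 in((0,40,120),(1,280,345)):
    k=m.copy();k[:y0]=0;k[y1:]=0
    cs=max(cv2.findContours(k,cv2.RETR_EXTERNAL,cv2.CHAIN_APPROX_NONE)[0],key=cv2.contourArea)
    print(cv2.boundingRect(cs),cv2.minEnclosingCircle(cs))
A=plane(d,295.5,79,.1145);B=plane(d,373.5,312,.1145)
e1=plane(d,338.3,60,.094);e2=plane(d,336.7,331.5,.094)
b,m=blobs(d,(0,90,20),(15,255,110),200,(315,170,360,250));print(b)
v=A-B;print(A.round(4),B.round(4),'len',np.hypot(*v[:2]).round(4),'(.258) yaw',np.rad2deg(np.arctan2(v[1],v[0])-np.arctan2(.244,-.084)).round(2),'c',((A+B)/2).round(4))
w=e1-e2;print('bar',e1.round(4),e2.round(4),np.hypot(*w[:2]).round(4),np.rad2deg(np.arctan2(w[1],w[0])).round(2)-90,((e1+e2)/2).round(4))
for c,_ in b: print('handle',plane(d,*c,.120).round(4))
for p in((245,69),(424,69),(257,298),(412,298)):print(p,plane(d,*p,.010).round(4))
go([*((e1+e2)/2)[:2],.26],-6)
```

```text
(269, 45, 32, 62) ((292.0, 75.2786865234375), 30.867538452148438)
(352, 291, 43, 30) ((373.7289123535156, 309.901611328125), 21.756763458251953)
[(array([338. , 212.3]), np.int32(1093))]
[ 0.5218 -0.0632  0.1145] [ 0.5787 -0.3127  0.1145] len 0.2559 (.258) yaw -6.14 c [ 0.5503 -0.188   0.1145]
bar [ 0.5654 -0.0472  0.094 ] [ 0.5354 -0.3436  0.094 ] 0.2979 -5.780000000000001 [ 0.5504 -0.1954  0.094 ]
handle [ 0.5497 -0.1946  0.12  ]
(245, 69) [ 0.4587 -0.0284  0.01  ]
(424, 69) [ 0.6734 -0.0521  0.01  ]
(257, 298) [ 0.428  -0.3251  0.01  ]
(412, 298) [ 0.6462 -0.349   0.01  ]
turn [ 0.001  0.001 -0.004] shift [0.0213 0.0029 0.0692]
```

```bash
python3 -m pendant '[[[0,0,-0.004],[0.021,0.003,0.05],0.6],[[0,0,-0.004],[0.021,0.003,0.10],0.6],[[0,0,-0.004],[0.021,0.003,0.14],0.6],[[0,0,-0.004],[0.021,0.003,0.18],0.6],[[0,0,-0.004],[0.021,0.003,0.21],0.6],[[0,0,-0.004],[0.021,0.003,0.23],0.6],[[0,0,-0.004],[0.021,0.003,0.23],0.6],[[0,0,-0.004],[0.021,0.003,0.23],0.6]]'
python3 -m pendant '[[[0,0,0],[0,0,0],0.2],[[0,0,0],[0,0,0],0.2],[[0,0,0],[0,0,0],0.2],[[0,0,0],[0,0,0],0.2],[[0,0,0],[0,0,0],0.2],[[0,0,0],[0,0,0],0.2]]' 30
```

```text
clock: 2.45
tool_pos: [0.5511, -0.1942, 0.0998]
eef_rot: [0.999, -0.051, 0.0, 0.0]
contact_force: [-0.3, 0.1, 0.9]
opening: 0.598
clock: 3.05
tool_pos: [0.5513, -0.1934, 0.1001]
eef_rot: [0.999, -0.051, 0.0, 0.0]
contact_force: [-2.7, -0.6, 5.4]
opening: 0.265
```

```bash
python3 -m pendant '[[[0,0,0],[0,0,-0.01],0.2],[[0,0,0],[0,0,-0.025],0.2],[[0,0,0],[0,0,-0.05],0.2],[[0,0,0],[0,0,-0.09],0.2],[[0,0,0],[0,0,-0.13],0.2],[[0,0,0],[0,0,-0.13],0.2]]'
python3 -c "
from h import *
go([.56,.38,.2],84)"
```

```text
clock: 3.65
tool_pos: [0.5547, -0.1933, 0.2349]
eef_rot: [0.999, -0.051, 0.005, 0.001]
contact_force: [1.2, -1.3, -1.9]
opening: 0.272
turn [ 0.009 -0.008 -1.567] shift [-0.053  -0.571   0.0338]
```

```bash
python3 -m pendant '[[[0,0,0],[-0.005,-0.05,0],0.2],[[0,0,-0.15],[-0.01,-0.10,0],0.2],[[0,0,-0.3],[-0.02,-0.15,0],0.2],[[0,0,-0.45],[-0.02,-0.20,0],0.2],[[0,0,-0.6],[-0.03,-0.25,0],0.2],[[0,0,-0.75],[-0.03,-0.30,0],0.2],[[0,0,-0.9],[-0.04,-0.35,0],0.2],[[0,0,-1.05],[-0.04,-0.40,0],0.2],[[0,0,-1.2],[-0.05,-0.45,0],0.2],[[0,0,-1.35],[-0.05,-0.50,0],0.2]]'
python3 -c "
from h import *
go([.56,.38,.2],84);print(r.get_state()['q'])"
```

```text
clock: 4.65
tool_pos: [0.5497, 0.3065, 0.2283]
eef_rot: [0.809, 0.588, -0.001, 0.0]
contact_force: [2.3, 0.6, -3.1]
opening: 0.27
turn [-0.002  0.002 -0.21 ] shift [ 0.0731 -0.0129  0.0282]
[-0.17436096  0.78776598 -0.79114907  1.52343088  0.60403885  1.09061377
  0.15203424]
```

```bash
python3 -m pendant '[[[0,0,-0.1],[0.03,0,0],0.2],[[0,0,-0.2],[0.06,-0.01,0],0.2],[[0,0,-0.2],[0.07,-0.012,0],0.2],[[0,0,-0.2],[0.07,-0.012,0],0.2],[[0,0,-0.2],[0.07,-0.012,0],0.2]]'
python3 - <<'E'
from h import *
go([.56,.38,.019],84)
d=snap('top','t2');snap('wrist','w2')
E
```

```text
clock: 5.15
tool_pos: [0.5624, 0.3732, 0.2286]
eef_rot: [0.75, 0.662, -0.001, 0.001]
contact_force: [0.0, 0.5, -3.0]
opening: 0.269
turn [-0.     0.003 -0.019] shift [ 0.0071 -0.0033  0.2096]
```

View pics/w2.png

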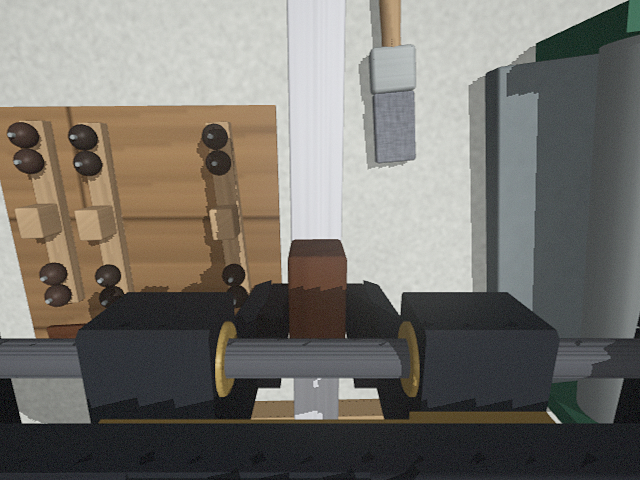

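The keeper hangs over the free strip, board on the left (edge about col 277) and brush on the right (edge about col 373). I check the clearance with numbers while lowering.

```bash
python3 - <<'E'
from h import *
d=load('w2')
for p,z in [((371,60),.012),((375,162),.012),((275,106),.006),((282,270),.006)]:print(p,plane(d,*p,z).round(3))
for p,z in [((289,100),.206),((343,100),.206)]:print('bar',plane(d,*p,z).round(3))
E
python3 -m pendant '[[[0,0,-0.019],[0.006,-0.003,0.05],0.2],[[0,0,-0.019],[0.006,-0.003,0.09],0.2],[[0,0,-0.019],[0.006,-0.003,0.12],0.2],[[0,0,-0.019],[0.006,-0.003,0.14],0.2],[[0,0,-0.019],[0.006,-0.003,0.14],0.2]]'
```

```text
(371, 60) [0.427 0.44  0.012]
(375, 162) [0.521 0.436 0.012]
(275, 106) [0.455 0.343 0.006]
(282, 270) [0.626 0.324 0.006]
bar [0.475 0.37  0.206]
bar [0.478 0.395 0.206]
clock: 5.75
tool_pos: [0.5592, 0.3778, 0.0862]
eef_rot: [0.743, 0.669, -0.003, 0.001]
contact_force: [-0.1, -0.3, -2.8]
opening: 0.267
```

```bash
python3 -m pendant '[[[0,0,0],[0,0,0.02],0.2],[[0,0,0],[0,0,0.04],0.2],[[0,0,0],[0,0,0.052],0.2],[[0,0,0],[0,0,0.06],0.2],[[0,0,0],[0,0,0.065],0.2],[[0,0,0],[0,0,0.067],0.2],[[0,0,0],[0,0,0.067],0.2]]'
```

```text
clock: 6.45
tool_pos: [0.56, 0.3819, 0.0225]
eef_rot: [0.742, 0.67, 0.0, -0.0]
contact_force: [0.7, 0.5, -2.3]
opening: 0.265
```

```bash
python3 -m pendant '[[[0,0,0],[0,0,0.002],0.2],[[0,0,0],[0,0,0.003],0.2],[[0,0,0],[0,0,0.004],0.2],[[0,0,0],[0,0,0.004],0.2]]'
```

```text
clock: 6.85
tool_pos: [0.5599, 0.3816, 0.0184]
eef_rot: [0.743, 0.67, -0.0, 0.0]
contact_force: [0.3, 0.1, -3.7]
opening: 0.266
```

```bash
python3 -m pendant '[[[0,0,0],[0,0,0.001],0.2],[[0,0,0],[0,0,0.002],0.2],[[0,0,0],[0,0,0.002],0.2],[[0,0,0],[0,0,0.002],0.5],[[0,0,0],[0,0,0.002],0.5],[[0,0,0],[0,0,0.002],0.5],[[0,0,0],[0,0,-0.05],0.5],[[0,0,0],[0,0,-0.10],0.5],[[0,0,0],[0,0,-0.15],0.5]]'
python3 -c "
from h import *
go([.56,.29,.3],84)"
```

```text
clock: 7.75
tool_pos: [0.5596, 0.3817, 0.1677]
eef_rot: [0.742, 0.67, -0.0, -0.0]
contact_force: [1.0, 0.1, -0.3]
opening: 0.499
turn [-0.001  0.     0.002] shift [-0.0912  0.0097 -0.1323]
```

```bash
python3 -m pendant '[[[0,0,0],[-0.05,0.01,-0.05],0.5],[[0,0,0],[-0.10,0.03,-0.10],0.5],[[0,0,0],[-0.14,0.05,-0.14],0.5],[[0,0,0],[-0.16,0.06,-0.16],0.5],[[0,0,0],[-0.16,0.06,-0.16],0.5],[[0,0,0],[-0.16,0.06,-0.16],0.5],[[0,0,0],[-0.16,0.06,-0.16],0.5]]'
python3 -c "
from h import *
snap('wrist','w3')"
```

```text
clock: 8.45
tool_pos: [0.6031, 0.2163, 0.3264]
eef_rot: [0.743, 0.67, 0.0, -0.0]
contact_force: [-0.1, 1.1, -0.6]
opening: 0.498
```

View pics/w3.png

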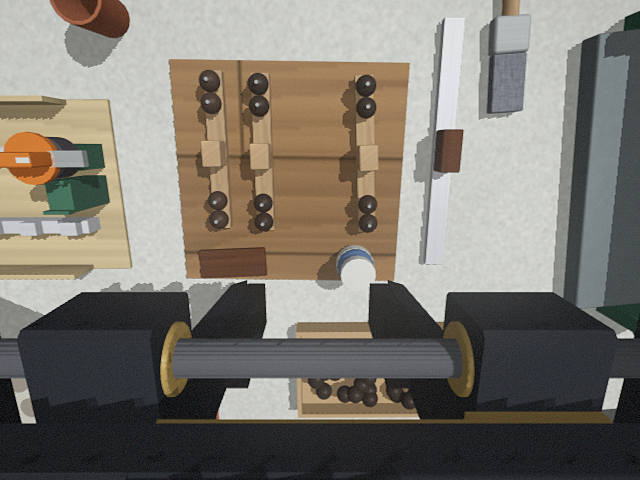

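Wrist view: keeper lies on the table between board and brush. Laths L1 block (369,157), L2 (260,156), L3 (211,153).

Run:
```python
from h import *
d=load('w3')
b,m=blobs(d,(0,0,0),(179,255,75),60,(185,65,395,240))
cs=[c for c,a in b if a<900]
for name,lo,hi,bl in(('L1',330,390,(369,157)),('L2',244,282,(260,156)),('L3',190,235,(211,153))):
    P=np.array([plane(d,*c,.032)[:2] for c in cs if lo<c[0]<hi]);P=P[P[:,0].argsort()]
    v=P[-1]-P[0];print(name,len(P),P.mean(0).round(4),'span',np.hypot(*v).round(3),'yaw',np.rad2deg(np.arctan2(v[1],v[0])).round(1),'block',plane(d,*bl,.05).round(4))
h=plane(d,(437+463)/2,(130+172)/2,.036);e1=plane(d,453.5,19,.012);e2=plane(d,434,264,.012);v=e2-e1
print('keeper handle~',h.round(4),'ends mid',((e1+e2)/2).round(4),np.hypot(*v[:2]).round(3),np.rad2deg(np.arctan2(v[1],v[0])).round(1))
```

```text
L1 2 [0.5579 0.2805] span 0.138 yaw -3.3 block [0.5573 0.2819 0.05  ]
L2 2 [0.5429 0.1534] span 0.139 yaw -5.9 block [0.5429 0.1556 0.05  ]
L3 3 [0.5129 0.0996] span 0.149 yaw -6.3 block [0.5336 0.0994 0.05  ]
keeper handle~ [0.5611 0.3808 0.036 ] ends mid [0.5622 0.3803 0.012 ] 0.298 -5.6
```

```bash
python3 -c "
from h import *
go([.566,.281,.037],86.7)"
```

```text
turn [-0.001 -0.    -0.044] shift [ 0.0598 -0.0421  0.2887]
```

```bash
python3 -m pendant '[[[0,0,-0.044],[0.03,-0.03,0.04],0.5],[[0,0,-0.044],[0.06,-0.042,0.08],0.5],[[0,0,-0.044],[0.06,-0.042,0.13],0.5],[[0,0,-0.044],[0.06,-0.042,0.18],0.5],[[0,0,-0.044],[0.06,-0.042,0.225],0.5],[[0,0,-0.044],[0.06,-0.042,0.26],0.5],[[0,0,-0.044],[0.06,-0.042,0.28],0.5],[[0,0,-0.044],[0.06,-0.042,0.288],0.5],[[0,0,-0.044],[0.06,-0.042,0.288],0.5]]'
python3 -m pendant '[[[0,0,0],[0,0,0],0.15],[[0,0,0],[0,0,0],0.15],[[0,0,0],[0,0,0],0.15],[[0,0,0],[0,0,0],0.15],[[0,0,0],[0,0,0],0.15]]' 25
```

```text
clock: 9.4
tool_pos: [0.5669, 0.2812, 0.0381]
eef_rot: [0.727, 0.686, -0.0, -0.0]
contact_force: [0.1, 0.0, 0.7]
opening: 0.5
clock: 9.9
tool_pos: [0.5679, 0.2803, 0.0389]
eef_rot: [0.728, 0.686, 0.0, 0.0]
contact_force: [0.2, 0.1, 0.1]
opening: 0.151
```

Fingers closed to 13 mm with no block between them, so the lath may have been knocked. I look.

Run:
```python
from h import *
snap('wrist','w4');d=snap('top','t4');im=cv2.resize(d['image'][145:285,180:480],None,fx=2.65,fy=2.65,interpolation=cv2.INTER_CUBIC)[:,:400]
w=cv2.resize(cv2.imread('pics/w4.png'),None,fx=.6,fy=.6)
out=np.zeros((371,784,3),np.uint8);out[:,:400]=im[:,:,::-1];out[:288,400:]=w;cv2.imwrite('pics/c4.png',out)
```

```text
(no output)
```

View pics/c4.png

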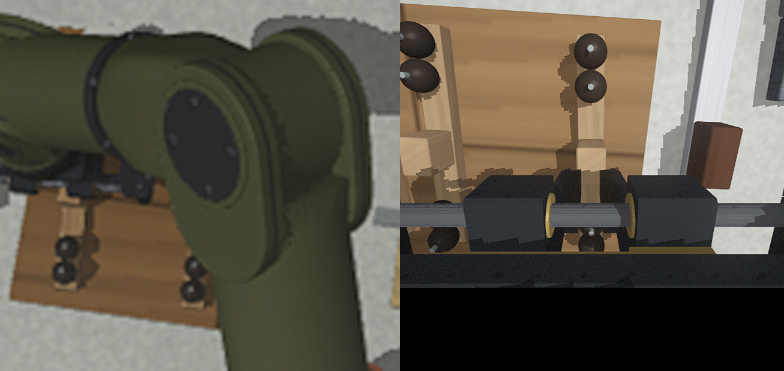

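Run:
```python
from h import *
d=load('w4');print(tool()[:3,3],d['T_tool_cam'].round(3))
for p,z in [((318,240),.05),((318,231),.05),((318,85),.04),((318,144),.04),((318,400),.04)]:print(p,plane(d,*p,z).round(4))
d=load('w3')
for c,a in blobs(d,(0,0,0),(179,255,75),60,(185,65,395,240))[0]:print(c,a,plane(d,*c,.032).round(4))
```

```text
[0.56769135 0.28028653 0.03861275] [[ 1.    -0.001 -0.001 -0.   ]
 [ 0.001  0.966  0.257 -0.066]
 [ 0.    -0.257  0.966 -0.164]
 [ 0.     0.     0.     1.   ]]
(318, 240) [0.541 0.282 0.05 ]
(318, 231) [0.537  0.2823 0.05  ]
(318, 85) [0.4779 0.2858 0.04  ]
(318, 144) [0.5013 0.2844 0.04  ]
(318, 400) [0.6288 0.2769 0.04  ]
[208.9  82.8] 231 [0.4554 0.106  0.032 ]
[258.   94.6] 601 [0.4739 0.1606 0.032 ]
[365.1  96.3] 606 [0.4888 0.2845 0.032 ]
[210.2 104.9] 215 [0.4793 0.1032 0.032 ]
[217.3 210.6] 268 [0.6039 0.0897 0.032 ]
[262.7 212.1] 467 [0.6118 0.1463 0.032 ]
[366.6 213.3] 444 [0.627  0.2766 0.032 ]
```

```bash
python3 -c "
import cv2;im=cv2.imread('pics/w4.png')[180:430,180:460];cv2.imwrite('pics/c5.png',cv2.resize(im,None,fx=2.2,fy=2.2))"
```

```text
(no output)
```

View pics/c5.png

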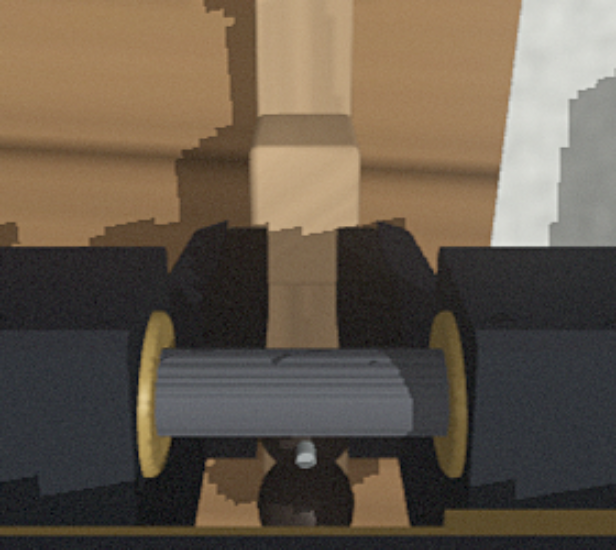

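```bash
python3 -m pendant '[[[0,0,0],[0,0,0],0],[[0,0,0],[0,0,0],0],[[0,0,0],[0,0,0],0],[[0,0,0],[0,0,0],0]]' 25; python3 -c "
from h import *
snap('wrist','w5')
im=cv2.imread('pics/w5.png')[180:430,180:460];cv2.imwrite('pics/c6.png',cv2.resize(im,None,fx=2.2,fy=2.2))"
```

```text
clock: 10.4
tool_pos: [0.5676, 0.2803, 0.0384]
eef_rot: [0.728, 0.686, -0.0, 0.0]
contact_force: [0.4, -0.3, -0.9]
opening: 0.002
```

View pics/c6.png

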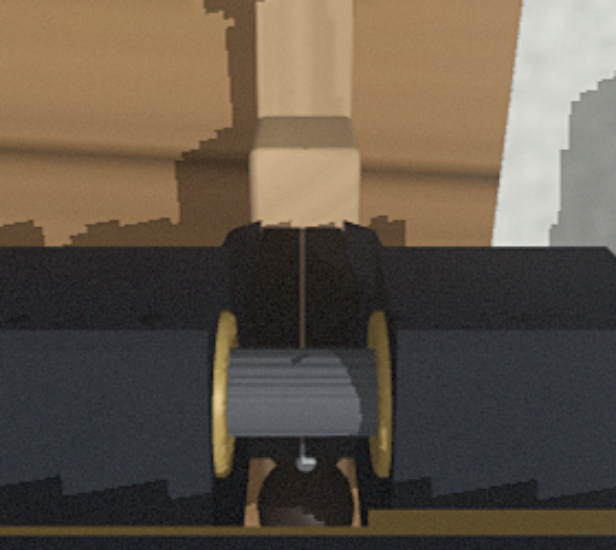

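The fingers closed in mid-air above the block. Measured in the images (opening vs. pixel gap), the visible tips lie about 18 mm behind the TCP, not 8 mm ahead. I go deeper by 20 mm, which is safe under either reading, and try again.

```bash
python3 -m pendant '[[[0,0,0],[0,-0.003,0],0.5],[[0,0,0],[0,-0.003,0],0.5],[[0,0,0],[0,-0.003,0],0.5],[[0,0,0],[0,-0.003,0],0.5],[[0,0,0],[0,-0.003,0.005],0.5],[[0,0,0],[0,-0.003,0.01],0.5],[[0,0,0],[0,-0.003,0.015],0.5],[[0,0,0],[0,-0.003,0.02],0.5],[[0,0,0],[0,-0.003,0.02],0.5]]' 25
python3 -m pendant '[[[0,0,0],[0,0,0],0.1],[[0,0,0],[0,0,0],0.1],[[0,0,0],[0,0,0],0.1],[[0,0,0],[0,0,0],0.1],[[0,0,0],[0,0,0],0.1]]' 25
```

```text
clock: 11.35
tool_pos: [0.5641, 0.2801, 0.0174]
eef_rot: [0.728, 0.686, -0.001, -0.0]
contact_force: [-0.2, 0.7, -0.5]
opening: 0.502
clock: 11.85
tool_pos: [0.5647, 0.2807, 0.0186]
eef_rot: [0.728, 0.686, 0.0, 0.0]
contact_force: [0.9, 0.4, 0.4]
opening: 0.246
```

```bash
python3 -m pendant '[[[0,0,0],[0,0,0],0.1],[[0,0,0],[0,0,-0.02],0.1],[[0,0,0],[0,0,-0.05],0.1],[[0,0,0],[0,0,-0.1],0.1],[[0,0,0],[0,0,-0.15],0.1],[[0,0,0],[0,0,-0.18],0.1],[[0,0,0],[0,0,-0.18],0.1]]' 35
python3 - <<'E'
from h import *
d=snap('wrist','w6')
go([.5664,-.1142,.2],83.9)
b,m=blobs(d,(0,0,0),(179,255,75),60,(270,0,370,285));print(b)
T=tool()
for c,a in b: print((np.linalg.inv(T)@np.r_[plane(d,*c,T[2,3]-.0126+.026),1]).round(4))
E
```

```text
clock: 12.55
tool_pos: [0.5663, 0.283, 0.2047]
eef_rot: [0.728, 0.686, 0.005, 0.0]
contact_force: [0.4, 0.5, -1.0]
opening: 0.243
turn [ 0.004 -0.003  0.048] shift [-0.3948  0.0243  0.0006]
[(array([315.6, 117.2]), np.int32(5445))]
[ 9.00e-04 -7.60e-02 -1.37e-02  1.00e+00]
```

View pics/w6.png

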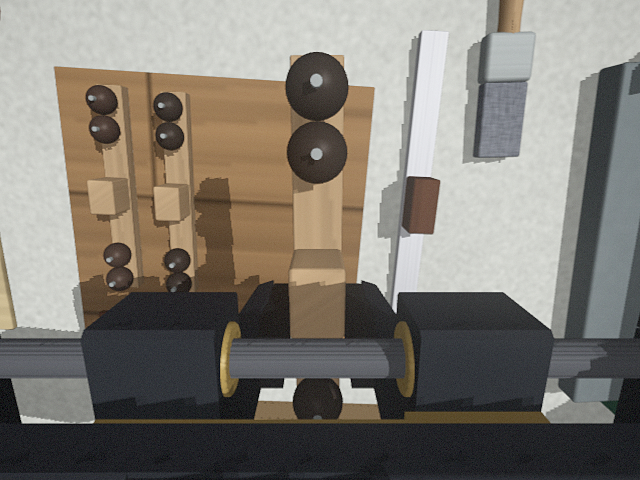

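Lath held straight and level, offset about 7.5 mm along its length. Carry it to slot 3.

```bash
python3 -m pendant '[[[0,0,0.048],[-0.05,0.003,0],0.1],[[0,0,0.048],[-0.10,0.006,0],0.1],[[0,0,0.048],[-0.15,0.009,0],0.1],[[0,0,0.048],[-0.20,0.012,0],0.1],[[0,0,0.048],[-0.25,0.016,0],0.1],[[0,0,0.048],[-0.30,0.02,0],0.1],[[0,0,0.048],[-0.345,0.022,0],0.1],[[0,0,0.048],[-0.375,0.024,0],0.1],[[0,0,0.048],[-0.395,0.024,0],0.1],[[0,0,0.048],[-0.395,0.024,0],0.1]]'
python3 -m pendant '[[[0,0,0],[0,0,0],0.1],[[0,0,0],[0,0,0],0.1],[[0,0,0],[0,0,0],0.1]]'
python3 -c "
from h import *
go([.5664,-.1142,.0466],83.9);print(r.get_state()['q'].round(2));snap('wrist','w7')"
```

```text
clock: 13.6
tool_pos: [0.5632, -0.1201, 0.1962]
eef_rot: [0.746, 0.666, -0.003, -0.001]
contact_force: [-0.1, 0.9, -1.4]
opening: 0.246
clock: 13.9
tool_pos: [0.5653, -0.1133, 0.1984]
eef_rot: [0.743, 0.669, 0.0, -0.0]
contact_force: [0.4, 0.1, -2.1]
opening: 0.249
turn [-0.    -0.001  0.003] shift [-0.0009  0.0013  0.1518]
[ 0.6   0.79 -0.88  1.72  0.71  0.99  0.92]
```

```bash
python3 -m pendant '[[[0,0,0],[-0.001,0.001,0.03],0.1],[[0,0,0],[-0.001,0.001,0.06],0.1],[[0,0,0],[-0.001,0.001,0.085],0.1],[[0,0,0],[-0.001,0.001,0.105],0.1],[[0,0,0],[-0.001,0.001,0.115],0.1],[[0,0,0],[-0.001,0.001,0.115],0.1]]'
python3 -c "
from h import *
snap('wrist','w8');go([.5664,-.1142,.0466],83.9)"
```

```text
clock: 14.55
tool_pos: [0.5656, -0.1157, 0.0824]
eef_rot: [0.743, 0.669, -0.001, -0.001]
contact_force: [-0.4, -0.7, -0.8]
opening: 0.245
turn [-0. -0.  0.] shift [ 0.0015 -0.0001  0.0369]
```

View pics/w8.png

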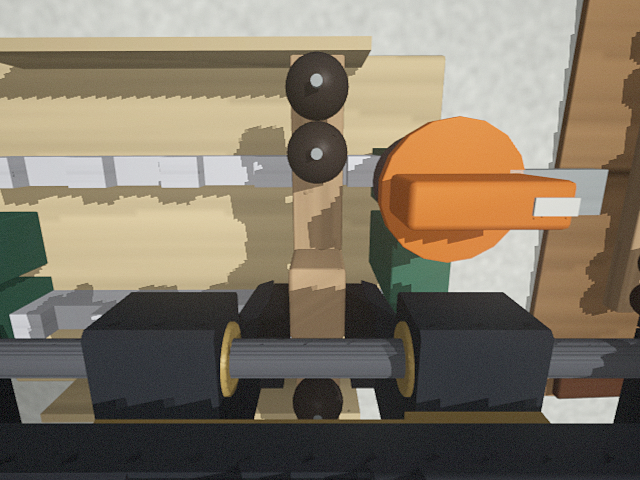

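Run:
```python
from h import *
d=load('w8')
m=blobs(d,(5,150,120),(18,255,255),500)[1]
c=max(cv2.findContours(m,cv2.RETR_EXTERNAL,cv2.CHAIN_APPROX_NONE)[0],key=cv2.contourArea).reshape(-1,2)
c=c[(c[:,1]<165)|(c[:,1]>238)]
e=cv2.fitEllipse(c.astype(np.float32));print(e)
A=plane(d,*e[0],.1145);th=np.deg2rad(-6.1);R=np.array([[np.cos(th),-np.sin(th)],[np.sin(th),np.cos(th)]])
C=A[:2]-R@np.array([-.042,.122]);print('A',A.round(4),'C',C.round(4))
# stop inner top edge, lath end
print('stop in rack',(R.T@(plane(d,200,52,.05)[:2]-C)).round(4),'lath end',(R.T@(plane(d,317,56,.0824-.0126+.014)[:2]-C)).round(4))
for u in(24,108,117,160,204,247):print(u,(R.T@(plane(d,u,157,.046)[:2]-C)).round(4))
for s,n in((.075,3),(.025,2),(-.025,1)):print(n,(C+R@np.array([0,s])).round(4))
```

```text
((451.8215637207031, 188.75025939941406), (138.60740661621094, 151.42164611816406), 54.08943176269531)
A [ 0.5198 -0.0628  0.1145] C [ 0.5486 -0.1886]
stop in rack [-0.1009  0.0171] lath end [-0.0918  0.0739]
24 [-0.051  -0.0817]
108 [-0.051  -0.0371]
117 [-0.051  -0.0323]
160 [-0.051  -0.0095]
204 [-0.051   0.0139]
247 [-0.051   0.0367]
3 [ 0.5566 -0.114 ]
2 [ 0.5512 -0.1637]
1 [ 0.5459 -0.2134]
```

```bash
python3 -m pendant '[[[0,0,0],[0.0015,-0.001,0.01],0.1],[[0,0,0],[0.0015,-0.001,0.02],0.1],[[0,0,0],[0.0015,-0.001,0.028],0.1],[[0,0,0],[0.0015,-0.001,0.032],0.1],[[0,0,0],[0.0015,-0.001,0.035],0.1],[[0,0,0],[0.0015,-0.001,0.035],0.1]]'
```

```text
clock: 15.2
tool_pos: [0.5652, -0.1148, 0.0481]
eef_rot: [0.744, 0.668, -0.0, -0.0]
contact_force: [-0.6, -0.4, -1.5]
opening: 0.246
```

```bash
python3 -m pendant '[[[0,0,0],[0,0,0.001],0.1],[[0,0,0],[0,0,0.002],0.1],[[0,0,0],[0,0,0.003],0.1],[[0,0,0],[0,0,0.003],0.1]]'
```

```text
clock: 15.6
tool_pos: [0.5657, -0.1146, 0.0465]
eef_rot: [0.744, 0.668, 0.0, 0.001]
contact_force: [-2.1, -0.5, 6.1]
opening: 0.247
```

```bash
python3 -m pendant '[[[0,0,0],[0,0,0],0.4],[[0,0,0],[0,0,0],0.4],[[0,0,0],[0,0,0],0.4],[[0,0,0],[0,0,-0.04],0.4],[[0,0,0],[0,0,-0.08],0.4],[[0,0,0],[0,0,-0.13],0.4],[[0,0,0],[0,0,-0.18],0.4]]'
python3 -c "
from h import *
d=snap('wrist','w9')
go([.5429,.1545,.2],-6)
go([.60,.13,.30],84)"
```

```text
clock: 16.3
tool_pos: [0.5648, -0.1146, 0.2269]
eef_rot: [0.744, 0.669, -0.0, -0.001]
contact_force: [1.2, -0.4, 0.1]
opening: 0.4
turn [ 0.009 -0.011  1.569] shift [ 0.2633 -0.0555  0.035 ]
turn [ 0.013 -0.002 -0.002] shift [ 0.2452  0.0052 -0.0642]
```

```bash
python3 -m pendant '[[[0,0,0.14],[0.03,-0.01,0],0.5],[[0,0,0.28],[0.08,-0.02,0],0.5],[[0,0,0.42],[0.13,-0.03,0],0.5],[[0,0,0.56],[0.17,-0.04,0],0.5],[[0,0,0.70],[0.20,-0.05,0],0.5],[[0,0,0.84],[0.23,-0.055,0],0.5],[[0,0,0.98],[0.25,-0.055,0],0.5],[[0,0,1.12],[0.26,-0.055,0],0.5],[[0,0,1.26],[0.263,-0.055,0],0.5],[[0,0,1.40],[0.263,-0.055,0],0.5]]'
python3 - <<'E'
from h import *
d=load('w6')
print('L2',plane(d,171,203,.05).round(4),'L3',plane(d,105,195,.05).round(4))
print(r.get_state()['q'].round(2));go([.543,.095,.2],-6);go([.543,.1545,.2],-6)
E
```

```text
clock: 17.35
tool_pos: [0.5385, 0.1538, 0.2251]
eef_rot: [1.0, 0.03, -0.0, -0.0]
contact_force: [-0.1, -0.2, -0.5]
opening: 0.502
L2 [0.5425 0.158  0.05  ] L3 [0.5322 0.1024 0.05  ]
[-0.07  0.63 -0.49  1.75  0.38  0.85 -0.67]
turn [-0.     0.     0.165] shift [0.001  0.059  0.0251]
turn [-0.     0.     0.165] shift [ 0.0046 -0.0004  0.0251]
```

```bash
python3 -m pendant '[[[0,0,0.165],[0.003,0.03,0],0.5],[[0,0,0.165],[0.003,0.055,0],0.5],[[0,0,0.165],[0.003,0.055,0],0.5],[[0,0,0.165],[0.003,0.055,0],0.5]]'
python3 - <<'E'
from h import *
d=snap('wrist','w10');im=d['image']
# beads: very dark, low saturation-ish round
hsv=cv2.cvtColor(im,cv2.COLOR_RGB2HSV);m=cv2.inRange(hsv,np.array((0,0,0)),np.array((179,255,58)));m[285:]=0
m=cv2.morphologyEx(m,cv2.MORPH_OPEN,np.ones((7,7)))
n,l,s,c=cv2.connectedComponentsWithStats(m)
for i in range(1,n):
    if s[i][4]>80:print(c[i].round(1),s[i],plane(d,*c[i],.032).round(4))
go([.543,.155,.2],-6)
E
```

```text
clock: 17.75
tool_pos: [0.5451, 0.0981, 0.2252]
eef_rot: [0.999, -0.051, -0.0, -0.0]
contact_force: [-0.1, 1.4, 0.3]
opening: 0.499
[619.6   4.7] [607   0  28  12 276] [0.8209 0.252  0.032 ]
[635.1  65.9] [629  44  11  45 370] [0.8398 0.2017 0.032 ]
[608.5  79.5] [595  56  31  47 846] [0.8174 0.1927 0.032 ]
turn [-0.001  0.     0.005] shift [-0.0076 -0.0554  0.0254]
```

View pics/w10.png

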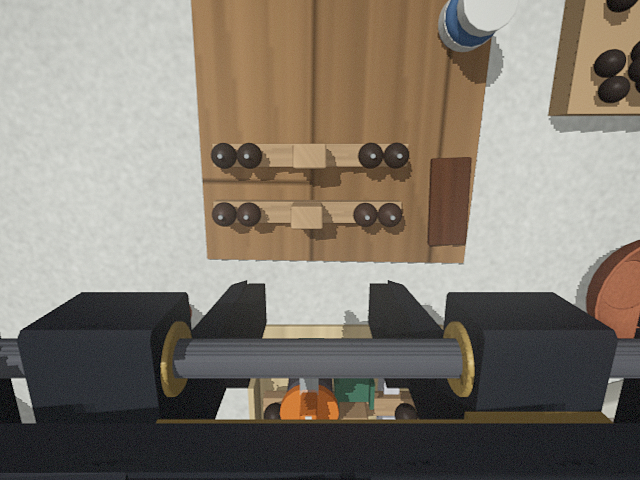

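Both remaining laths visible. L2 beads are (224,155)…(397,156) with block (309,155); L3 beads are (224,214)…(390,214) with block (306,216).

Run:
```python
from h import *
d=load('w10')
for n,P,b in(('L2',[(224,155),(249,155),(371,156),(397,156)],(309,155)),('L3',[(224,214),(248,214),(365,214),(390,214)],(306,216))):
    Q=np.array([plane(d,*p,.032)[:2] for p in P]);v=Q[3]-Q[0];print(n,Q.mean(0).round(4),((Q-Q.mean(0))@(v/np.hypot(*v))).round(4),'yaw',np.rad2deg(np.arctan2(v[1],v[0])).round(2),plane(d,*b,.05).round(4))
    go([*Q.mean(0),.0176],np.rad2deg(np.arctan2(v[1],v[0])))
```

```text
L2 [0.5437 0.154 ] [-0.0815 -0.0579  0.0574  0.082 ] yaw -6.18 [0.543 0.155 0.05 ]
turn [-0.001  0.     0.008] shift [-0.0068 -0.0542  0.2078]
L3 [0.5342 0.0986] [-0.0815 -0.0578  0.0573  0.0819] yaw -5.86 [0.5342 0.1    0.05  ]
turn [-0.001  0.     0.003] shift [-0.0107  0.0018  0.2077]
```

```bash
python3 -m pendant '[[[0,0,0.003],[-0.011,0.0015,0.04],0.5],[[0,0,0.003],[-0.011,0.0015,0.08],0.5],[[0,0,0.003],[-0.011,0.0015,0.12],0.5],[[0,0,0.003],[-0.011,0.0015,0.15],0.5],[[0,0,0.003],[-0.011,0.0015,0.175],0.5],[[0,0,0.003],[-0.011,0.0015,0.195],0.5],[[0,0,0.003],[-0.011,0.0015,0.207],0.5],[[0,0,0.003],[-0.011,0.0015,0.207],0.5]]'
python3 -m pendant '[[[0,0,0],[0,0,0],0.1],[[0,0,0],[0,0,0],0.1],[[0,0,0],[0,0,0],0.1],[[0,0,0],[0,0,0],0.1],[[0,0,0],[0,0,0],0.1]]' 35
```

```text
clock: 18.6
tool_pos: [0.5332, 0.0988, 0.0171]
eef_rot: [0.999, -0.051, -0.001, -0.0]
contact_force: [0.7, 0.0, 0.4]
opening: 0.505
clock: 19.1
tool_pos: [0.5349, 0.0979, 0.0194]
eef_rot: [0.999, -0.052, 0.001, -0.0]
contact_force: [-0.1, -0.4, 5.9]
opening: 0.339
```

```bash
python3 -m pendant '[[[0,0,0],[0,0,-0.02],0.1],[[0,0,0],[0,0,-0.06],0.1],[[0,0,0],[0,0,-0.11],0.1],[[0,0,0],[0,0,-0.16],0.1],[[0,0,0],[0,0,-0.19],0.1],[[0,0,0],[0,0,-0.19],0.1]]'
python3 -c "
from h import *
go([.5522,-.1631,.20],-6.1)"
```

```text
clock: 19.7
tool_pos: [0.5367, 0.0983, 0.2127]
eef_rot: [0.999, -0.052, 0.004, -0.001]
contact_force: [0.2, 0.2, -1.4]
opening: 0.334
turn [-0.003 -0.008  0.002] shift [0.0426 0.2584 0.0123]
```

```bash
python3 -m pendant '[[[0,0,0],[0.01,0.045,0],0.1],[[0,0,0],[0.02,0.09,0],0.1],[[0,0,0],[0.03,0.14,0],0.1],[[0,0,0],[0.04,0.19,0],0.1],[[0,0,0],[0.043,0.23,0],0.1],[[0,0,0],[0.043,0.255,0],0.1],[[0,0,0],[0.043,0.258,0],0.1],[[0,0,0],[0.043,0.258,0],0.1],[[0,0,0],[0.043,0.258,0],0.1]]'
python3 -c "
from h import *
go([.5522,-.1631,.0474],-6.1)"
```

```text
clock: 20.6
tool_pos: [0.55, -0.1611, 0.2079]
eef_rot: [0.999, -0.051, -0.0, -0.001]
contact_force: [-0.5, -0.2, -0.6]
opening: 0.335
turn [-0.002  0.001  0.005] shift [0.0025 0.002  0.1605]
```

```bash
python3 -m pendant '[[[0,0,0.003],[0.0025,0.002,0.04],0.1],[[0,0,0.003],[0.0025,0.002,0.08],0.1],[[0,0,0.003],[0.0025,0.002,0.11],0.1],[[0,0,0.003],[0.0025,0.002,0.13],0.1],[[0,0,0.003],[0.0025,0.002,0.142],0.1],[[0,0,0.003],[0.0025,0.002,0.15],0.1],[[0,0,0.003],[0.0025,0.002,0.156],0.1],[[0,0,0.003],[0.0025,0.002,0.158],0.1],[[0,0,0.003],[0.0025,0.002,0.158],0.1]]'
```

```text
clock: 21.5
tool_pos: [0.5528, -0.1658, 0.0509]
eef_rot: [0.999, -0.053, 0.0, 0.0]
contact_force: [-0.6, 0.9, -0.7]
opening: 0.338
```

```bash
python3 -m pendant '[[[0,0,0],[0,-0.002,0.001],0.1],[[0,0,0],[0,-0.002,0.002],0.1],[[0,0,0],[0,-0.002,0.003],0.1],[[0,0,0],[0,-0.002,0.004],0.1],[[0,0,0],[0,-0.002,0.004],0.1]]'
```

```text
clock: 22.0
tool_pos: [0.5528, -0.1638, 0.0474]
eef_rot: [0.999, -0.053, 0.0, 0.0]
contact_force: [-2.2, 0.2, 7.1]
opening: 0.336
```

```bash
python3 -m pendant '[[[0,0,0],[0,0,0],0.5],[[0,0,0],[0,0,0],0.5],[[0,0,0],[0,0,0],0.5],[[0,0,0],[0,0,-0.04],0.5],[[0,0,0],[0,0,-0.08],0.5],[[0,0,0],[0,0,-0.13],0.5],[[0,0,0],[0,0,-0.17],0.5],[[0,0,0],[0,0,-0.17],0.5]]'
python3 -c "
from h import *
go([.543,.100,.2252],-6.1)"
```

```text
clock: 22.8
tool_pos: [0.5564, -0.1639, 0.222]
eef_rot: [0.999, -0.054, 0.006, 0.001]
contact_force: [0.1, -0.1, -0.1]
opening: 0.501
turn [ 0.001 -0.011 -0.001] shift [-0.0416 -0.2609 -0.0039]
```

Back above the board for L2, with a numeric check of its beads.

```bash
python3 -m pendant '[[[0,0,0],[-0.01,-0.05,0],0.5],[[0,0,0],[-0.02,-0.1,0],0.5],[[0,0,0],[-0.03,-0.15,0],0.5],[[0,0,0],[-0.04,-0.2,0],0.5],[[0,0,0],[-0.04,-0.24,0],0.5],[[0,0,0],[-0.04,-0.26,0],0.5],[[0,0,0],[-0.04,-0.26,0],0.5],[[0,0,0],[-0.04,-0.26,0],0.5]]'
python3 - <<'E'
from h import *
d=snap('wrist','w12')
hsv=cv2.cvtColor(d['image'],cv2.COLOR_RGB2HSV);m=cv2.inRange(hsv,np.array((0,0,0)),np.array((179,120,75)));m[285:]=0;m[:,420:]=0
m=cv2.morphologyEx(m,cv2.MORPH_OPEN,cv2.getStructuringElement(cv2.MORPH_ELLIPSE,(13,13)))
n,l,s,c=cv2.connectedComponentsWithStats(m)
for i in range(1,n):print(c[i].round(1),s[i],plane(d,*c[i],.032).round(4))
go([.5437,.154,.0182],-6.18)
E
```

```text
clock: 23.6
tool_pos: [0.5401, 0.098, 0.2156]
eef_rot: [0.999, -0.053, -0.001, 0.001]
contact_force: [-0.4, -0.5, 0.2]
opening: 0.499
[230.6 160.7] [223 153  16  16 178] [0.4654 0.1571 0.032 ]
turn [ 0.002  0.001 -0.001] shift [-0.0025 -0.0575  0.1973]
```

```bash
python3 -c "
import cv2;im=cv2.imread('pics/w12.png')[100:285,180:500];cv2.imwrite('pics/c12.png',cv2.resize(im,None,fx=2,fy=2))"
```

```text
(no output)
```

View pics/c12.png

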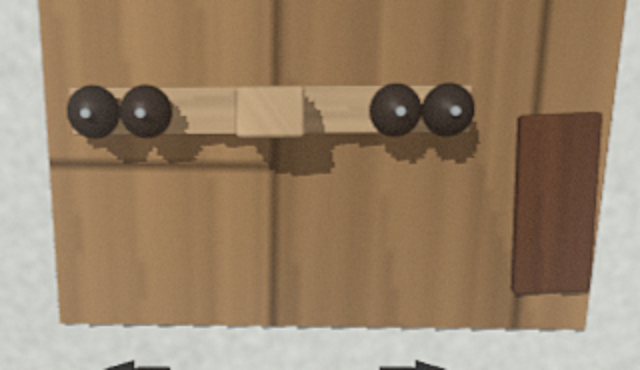

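L2 has beads at full-image (226.5,155.5), (252.5,155.5), (378,155) and (404,155).

Run:
```python
from h import *
d=load('w12')
Q=np.array([plane(d,*p,.032)[:2] for p in [(226.5,155.5),(252.5,155.5),(378,155),(404,155)]]);v=Q[3]-Q[0]
a=np.rad2deg(np.arctan2(v[1],v[0]));print(Q.mean(0).round(4),((Q-Q.mean(0))@(v/np.hypot(*v))).round(4),a.round(2));go([*Q.mean(0),.0182],a)
```

```text
[0.5435 0.1535] [-0.0816 -0.0577  0.0577  0.0816] -6.02
turn [ 0.002  0.001 -0.004] shift [-0.0027 -0.057   0.1973]
```

```bash
python3 -m pendant '[[[0,0,0],[-0.0027,-0.04,0.01],0.5],[[0,0,0],[-0.0027,-0.057,0.04],0.5],[[0,0,0],[-0.0027,-0.057,0.08],0.5],[[0,0,0],[-0.0027,-0.057,0.12],0.5],[[0,0,0],[-0.0027,-0.057,0.15],0.5],[[0,0,0],[-0.0027,-0.057,0.175],0.5],[[0,0,0],[-0.0027,-0.057,0.19],0.5],[[0,0,0],[-0.0027,-0.057,0.196],0.5],[[0,0,0],[-0.0027,-0.057,0.196],0.5]]'
python3 -m pendant '[[[0,0,0],[0,0,0],0.1],[[0,0,0],[0,0,0],0.1],[[0,0,0],[0,0,0],0.1],[[0,0,0],[0,0,0],0.1],[[0,0,0],[0,0,0],0.1]]' 35
```

```text
clock: 24.55
tool_pos: [0.5439, 0.1541, 0.0197]
eef_rot: [0.999, -0.055, -0.001, 0.001]
contact_force: [-0.4, 0.6, 0.1]
opening: 0.498
clock: 25.05
tool_pos: [0.5448, 0.1558, 0.0214]
eef_rot: [0.999, -0.054, 0.001, 0.0]
contact_force: [-0.0, -1.4, 7.0]
opening: 0.333
```

```bash
python3 -m pendant '[[[0,0,0],[0,0,-0.02],0.1],[[0,0,0],[0,0,-0.06],0.1],[[0,0,0],[0,0,-0.11],0.1],[[0,0,0],[0,0,-0.16],0.1],[[0,0,0],[0,0,-0.19],0.1],[[0,0,0],[0,-0.0,-0.19],0.1]]'
python3 -c "
from h import *
go([.5468,-.2129,.20],-6.1)"
```

```text
clock: 25.65
tool_pos: [0.5465, 0.1574, 0.2149]
eef_rot: [0.999, -0.054, 0.004, -0.002]
contact_force: [0.4, 0.3, -1.8]
opening: 0.334
turn [-0.004 -0.008 -0.001] shift [0.0398 0.3682 0.0136]
```

```bash
python3 -m pendant '[[[0,0,0],[0.005,0.045,0],0.1],[[0,0,0],[0.01,0.09,0],0.1],[[0,0,0],[0.015,0.14,0],0.1],[[0,0,0],[0.02,0.19,0],0.1],[[0,0,0],[0.025,0.24,0],0.1],[[0,0,0],[0.03,0.29,0],0.1],[[0,0,0],[0.04,0.335,0],0.1],[[0,0,0],[0.04,0.36,0],0.1],[[0,0,0],[0.04,0.368,0],0.1],[[0,0,0],[0.04,0.368,0],0.1]]'
python3 -m pendant '[[[0,0,0],[0,0,0],0.1],[[0,0,0],[0,0,0],0.1]]'
python3 -c "
from h import *
go([.5468,-.2129,.0494],-6.1)"
```

```text
clock: 26.65
tool_pos: [0.5434, -0.2144, 0.2091]
eef_rot: [0.999, -0.054, -0.001, -0.0]
contact_force: [1.0, 0.6, -0.7]
opening: 0.338
clock: 26.85
tool_pos: [0.5449, -0.2112, 0.2104]
eef_rot: [0.999, -0.051, 0.0, -0.001]
contact_force: [-0.9, -0.4, -1.9]
opening: 0.334
turn [-0.001  0.     0.004] shift [0.002  0.0017 0.161 ]
```

```bash
python3 -m pendant '[[[0,0,0.003],[0.002,0.001,0.04],0.1],[[0,0,0.003],[0.002,0.001,0.08],0.1],[[0,0,0.003],[0.002,0.001,0.11],0.1],[[0,0,0.003],[0.002,0.001,0.13],0.1],[[0,0,0.003],[0.002,0.001,0.145],0.1],[[0,0,0.003],[0.002,0.001,0.153],0.1],[[0,0,0.003],[0.002,0.001,0.156],0.1],[[0,0,0.003],[0.002,0.001,0.156],0.1]]'
python3 -c "
from h import *
go([.5468,-.2129,.0494],-6.1)"
```

```text
clock: 27.65
tool_pos: [0.5469, -0.2151, 0.0549]
eef_rot: [0.999, -0.055, 0.0, 0.0]
contact_force: [-0.4, 0.3, -1.5]
opening: 0.339
turn [ 0.    -0.001 -0.003] shift [-0.0003 -0.0022  0.0055]
```

```bash
python3 -m pendant '[[[0,0,-0.003],[0,-0.002,0.002],0.1],[[0,0,-0.003],[0,-0.002,0.004],0.1],[[0,0,-0.003],[0,-0.002,0.005],0.1],[[0,0,-0.003],[0,-0.002,0.006],0.1],[[0,0,-0.003],[0,-0.002,0.007],0.1],[[0,0,-0.003],[0,-0.002,0.007],0.1]]'
```

```text
clock: 28.25
tool_pos: [0.5468, -0.2135, 0.0493]
eef_rot: [0.999, -0.054, 0.0, 0.001]
contact_force: [-3.7, 0.7, 13.2]
opening: 0.332
```

```bash
python3 -m pendant '[[[0,0,0],[0,0,-0.001],0.5],[[0,0,0],[0,0,-0.001],0.5],[[0,0,0],[0,0,-0.001],0.5],[[0,0,0],[0,0,-0.04],0.5],[[0,0,0],[0,0,-0.08],0.5],[[0,0,0],[0,0.02,-0.13],0.5],[[0,0,0],[0,0.04,-0.17],0.5],[[0,0,0],[0,0.05,-0.17],0.5],[[0,0,0],[0,0.05,-0.17],0.5]]'
python3 -c "
from h import *
snap('wrist','w13');go([.56,.3805,.2],84)"
```

```text
clock: 29.15
tool_pos: [0.5409, -0.2656, 0.2177]
eef_rot: [0.998, -0.055, 0.001, 0.001]
contact_force: [-1.3, -0.1, -0.8]
opening: 0.499
turn [1.000e-03 1.000e-03 1.567e+00] shift [-0.0502 -0.6425  0.0166]
```

View pics/w13.png

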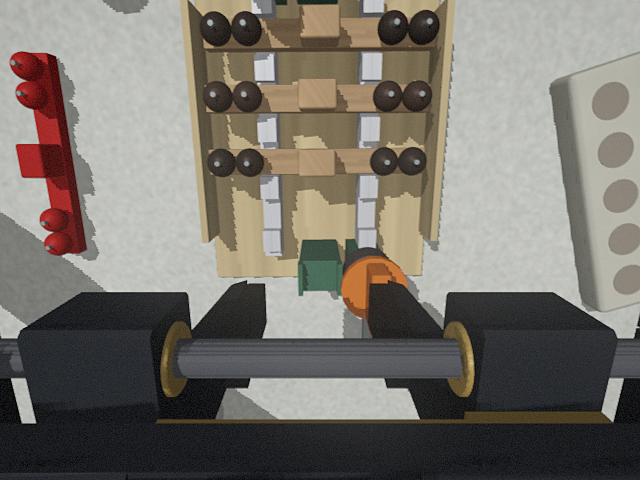

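All three laths are seated between the teeth and inside the end stops. Now the keeper.

```bash
python3 -m pendant '[[[0,0,-0.12],[-0.005,-0.05,-0.01],0.5],[[0,0,-0.24],[-0.01,-0.10,-0.01],0.5],[[0,0,-0.36],[-0.015,-0.15,-0.01],0.5],[[0,0,-0.48],[-0.02,-0.20,-0.01],0.5],[[0,0,-0.6],[-0.025,-0.25,-0.01],0.5],[[0,0,-0.72],[-0.03,-0.30,-0.01],0.5],[[0,0,-0.84],[-0.03,-0.35,-0.01],0.5],[[0,0,-0.96],[-0.035,-0.40,-0.01],0.5],[[0,0,-1.08],[-0.04,-0.45,-0.01],0.5],[[0,0,-1.2],[-0.04,-0.50,-0.01],0.5]]'
python3 -c "
from h import *
go([.561,.3805,.1],84.2)"
```

```text
clock: 30.2
tool_pos: [0.5519, 0.2381, 0.2253]
eef_rot: [0.852, 0.523, -0.002, -0.0]
contact_force: [0.8, 1.2, -0.5]
opening: 0.498
turn [-0.004  0.003 -0.368] shift [ 0.1315 -0.0559  0.125 ]
```

```bash
python3 -m pendant '[[[0,0,-0.13],[0.04,-0.015,0],0.5],[[0,0,-0.26],[0.08,-0.03,0],0.5],[[0,0,-0.368],[0.11,-0.05,0],0.5],[[0,0,-0.368],[0.131,-0.056,0.02],0.5],[[0,0,-0.368],[0.131,-0.056,0.05],0.5],[[0,0,-0.368],[0.131,-0.056,0.09],0.5],[[0,0,-0.368],[0.131,-0.056,0.125],0.5],[[0,0,-0.368],[0.131,-0.056,0.125],0.5],[[0,0,-0.368],[0.131,-0.056,0.125],0.5]]'
python3 -c "
from h import *
go([.561,.3805,.004],84.2)"
```

```text
clock: 31.1
tool_pos: [0.5634, 0.3781, 0.1013]
eef_rot: [0.744, 0.668, -0.001, -0.001]
contact_force: [0.9, 1.5, 1.3]
opening: 0.498
turn [-0.003  0.001 -0.007] shift [ 0.0023 -0.0023  0.0973]
```

```bash
python3 -m pendant '[[[0,0,-0.006],[0.002,-0.002,0.03],0.5],[[0,0,-0.006],[0.002,-0.002,0.055],0.5],[[0,0,-0.006],[0.002,-0.002,0.075],0.5],[[0,0,-0.006],[0.002,-0.002,0.09],0.5],[[0,0,-0.006],[0.002,-0.002,0.095],0.5],[[0,0,-0.006],[0.002,-0.002,0.097],0.5],[[0,0,-0.006],[0.002,-0.002,0.097],0.5]]'
python3 -m pendant '[[[0,0,0],[0,0,0],0.1],[[0,0,0],[0,0,0],0.1],[[0,0,0],[0,0,0],0.1],[[0,0,0],[0,0,0],0.1],[[0,0,0],[0,0,0],0.1],[[0,0,0],[0,0,0],0.1]]' 40
```

```text
clock: 31.8
tool_pos: [0.5637, 0.3802, 0.0062]
eef_rot: [0.743, 0.669, 0.001, -0.0]
contact_force: [-0.8, 0.5, 0.4]
opening: 0.5
clock: 32.4
tool_pos: [0.5637, 0.3802, 0.0061]
eef_rot: [0.743, 0.669, 0.001, -0.0]
contact_force: [0.2, 0.2, 4.0]
opening: 0.267
```

```bash
python3 -m pendant '[[[0,0,0],[0,0,-0.02],0.1],[[0,0,0],[0,0,-0.05],0.1],[[0,0,0],[0,0,-0.10],0.1],[[0,0,0],[0,0,-0.15],0.1],[[0,0,0],[0,0,-0.20],0.1],[[0,0,0],[0,0,-0.21],0.1],[[0,0,0],[0,0,-0.21],0.1]]'
python3 -c "
from h import *
go([.5495,-.19,.2],-6.1);go([.5495,-.19,.2],84)"
```

```text
clock: 33.1
tool_pos: [0.5636, 0.3802, 0.2179]
eef_rot: [0.743, 0.67, 0.002, 0.0]
contact_force: [-0.4, 0.2, -3.1]
opening: 0.267
turn [ 0.004  0.    -1.568] shift [-0.5686  0.045   0.0168]
turn [ 0.003 -0.002  0.001] shift [-0.5686  0.045   0.0168]
```

```bash
python3 -m pendant '[[[0,0,0.13],[-0.05,0,0],0.1],[[0,0,0.26],[-0.10,0.005,0],0.1],[[0,0,0.39],[-0.15,0.01,0],0.1],[[0,0,0.52],[-0.20,0.015,0],0.1],[[0,0,0.65],[-0.25,0.02,0],0.1],[[0,0,0.78],[-0.30,0.025,0],0.1],[[0,0,0.91],[-0.35,0.03,0],0.1],[[0,0,1.04],[-0.40,0.035,0],0.1],[[0,0,1.17],[-0.45,0.04,0],0.1],[[0,0,1.3],[-0.50,0.045,0],0.1]]'
python3 -c "
from h import *
go([.5495,-.19,.2],-6.1)"
```

```text
clock: 34.1
tool_pos: [0.5537, -0.1226, 0.213]
eef_rot: [0.997, 0.081, -0.003, -0.0]
contact_force: [1.0, -0.1, -3.2]
opening: 0.27
turn [-0.     0.006  0.268] shift [-0.0149  0.0658  0.013 ]
```

```bash
python3 -m pendant '[[[0,0,0.12],[-0.005,0.03,0],0.1],[[0,0,0.22],[-0.01,0.055,0],0.1],[[0,0,0.268],[-0.015,0.066,0],0.1],[[0,0,0.268],[-0.015,0.066,0],0.1],[[0,0,0.268],[-0.015,0.066,0],0.1],[[0,0,0.268],[-0.015,0.066,0],0.1]]'
python3 - <<'E'
from h import *
go([.5495,-.19,.110],-6.1)
d=snap('wrist','w14')
E
```

```text
clock: 34.7
tool_pos: [0.5526, -0.185, 0.2152]
eef_rot: [0.999, -0.048, -0.0, -0.001]
contact_force: [0.9, -0.2, -2.4]
opening: 0.272
turn [-0.002  0.001  0.01 ] shift [-0.0025  0.0055  0.1052]
```

```bash
python3 -m pendant '[[[0,0,0],[0,0,0],0.1],[[0,0,0],[0,0,0],0.1],[[0,0,0],[0,0,0],0.1]]'
python3 - <<'E'
from h import *
go([.5495,-.19,.110],-6.1)
# stud A + B positions from w13 and w14 by orange mask ellipse -> rack centre
for n in('w13','w14'):
    d=load(n);m=blobs(d,(5,150,120),(18,255,255),300)[1]
    for c in cv2.findContours(m,cv2.RETR_EXTERNAL,cv2.CHAIN_APPROX_NONE)[0]:
        if cv2.contourArea(c)>300:print(n,cv2.boundingRect(c),[plane(d,*p,.1145).round(4)[:2] for p in(cv2.minEnclosingCircle(c)[0],)])
E
```

```text
clock: 35.05
tool_pos: [0.5525, -0.1873, 0.2155]
eef_rot: [0.999, -0.05, 0.0, 0.0]
contact_force: [1.0, 0.7, -3.2]
opening: 0.264
turn [ 0.    -0.     0.006] shift [-0.0028  0.003   0.1055]
w13 (341, 256, 66, 62) [array([ 0.5793, -0.3123])]
w14 (362, 389, 19, 31) [array([ 0.582 , -0.3341])]
w14 (342, 379, 16, 31) [array([ 0.5649, -0.3225])]
w14 (214, 6, 73, 97) [array([ 0.5189, -0.0579])]
```

```bash
python3 -m pendant '[[[0,0,0.006],[-0.002,0.003,0.03],0.1],[[0,0,0.006],[-0.002,0.003,0.06],0.1],[[0,0,0.006],[-0.002,0.003,0.085],0.1],[[0,0,0.006],[-0.002,0.003,0.10],0.1],[[0,0,0.006],[-0.002,0.003,0.108],0.1],[[0,0,0.006],[-0.002,0.003,0.108],0.1],[[0,0,0.006],[-0.002,0.003,0.108],0.1]]'
python3 - <<'E'
from h import *
go([.5503,-.19,.088],-6.1)
d=load('w13');hsv=cv2.cvtColor(d['image'],cv2.COLOR_RGB2HSV)
for row in(255,262,268,274):
    print(row,[(x,*hsv[row,x]) for x in range(292,364,3)])
E
```

```text
clock: 35.75
tool_pos: [0.5509, -0.1904, 0.1081]
eef_rot: [0.999, -0.053, 0.001, 0.0]
contact_force: [-0.0, 0.7, -1.9]
opening: 0.27
turn [ 0.    -0.001 -0.   ] shift [-0.0006 -0.0003  0.0201]
255 [(292, np.uint8(22), np.uint8(75), np.uint8(129)), (295, np.uint8(20), np.uint8(75), np.uint8(129)), (298, np.uint8(20), np.uint8(74), np.uint8(179)), (301, np.uint8(74), np.uint8(75), np.uint8(78)), (304, np.uint8(66), np.uint8(65), np.uint8(75)), (307, np.uint8(71), np.uint8(76), np.uint8(81)), (310, np.uint8(69), np.uint8(54), np.uint8(80)), (313, np.uint8(62), np.uint8(56), np.uint8(77)), (316, np.uint8(69), np.uint8(64), np.uint8(76)), (319, np.uint8(63), np.uint8(66), np.uint8(77)), (322, np.uint8(72), np.uint8(65), np.uint8(78)), (325, np.uint8(72), np.uint8(65), np.uint8(78)), (328, np.uint8(65), np.uint8(60), np.uint8(81)), (331, np.uint8(69), np.uint8(66), np.uint8(77)), (334, np.uint8(74), np.uint8(66), np.uint8(77)), (337, np.uint8(68), np.uint8(65), np.uint8(79)), (340, np.uint8(22), np.uint8(76), np.uint8(121)), (343, np.uint8(20), np.uint8(82), np.uint8(127)), (346, np.uint8(
[... 3193 characters left out ...]
2, np.uint8(75), np.uint8(79), np.uint8(106)), (325, np.uint8(72), np.uint8(82), np.uint8(109)), (328, np.uint8(74), np.uint8(84), np.uint8(106)), (331, np.uint8(73), np.uint8(85), np.uint8(102)), (334, np.uint8(73), np.uint8(74), np.uint8(111)), (337, np.uint8(72), np.uint8(66), np.uint8(96)), (340, np.uint8(71), np.uint8(85), np.uint8(108)), (343, np.uint8(8), np.uint8(126), np.uint8(83)), (346, np.uint8(12), np.uint8(182), np.uint8(179)), (349, np.uint8(13), np.uint8(180), np.uint8(198)), (352, np.uint8(13), np.uint8(179), np.uint8(198)), (355, np.uint8(13), np.uint8(179), np.uint8(198)), (358, np.uint8(13), np.uint8(179), np.uint8(198)), (361, np.uint8(14), np.uint8(179), np.uint8(199))]
```

```bash
python3 - <<'E'
from h import *
d=load('w13');th=np.deg2rad(-6.1);R=np.array([[np.cos(th),-np.sin(th)],[np.sin(th),np.cos(th)]])
for u in(297.5,303,319.75,338,342):
    p=plane(d,u,268,.092);print(u,p.round(4),'rack',(R.T@(p[:2]-[.5503,-.188])).round(4))
E
python3 -m pendant '[[[0,0,0],[-0.0005,0,0.004],0.1],[[0,0,0],[-0.0005,0,0.007],0.1],[[0,0,0],[-0.0005,0,0.009],0.1],[[0,0,0],[-0.0005,0,0.009],0.1]]'
```

```text
297.5 [ 0.5204 -0.2974  0.092 ] rack [-0.0181 -0.112 ]
303 [ 0.5249 -0.2979  0.092 ] rack [-0.0135 -0.112 ]
319.75 [ 0.5388 -0.2995  0.092 ] rack [ 0.0004 -0.1121]
338 [ 0.5538 -0.3012  0.092 ] rack [ 0.0155 -0.1122]
342 [ 0.5571 -0.3015  0.092 ] rack [ 0.0188 -0.1122]
clock: 36.15
tool_pos: [0.5495, -0.1904, 0.0983]
eef_rot: [0.999, -0.053, -0.0, 0.0]
contact_force: [0.8, 0.1, -3.5]
opening: 0.268
```

```bash
python3 -m pendant '[[[0,0,0],[0.0013,0,0],0.1],[[0,0,0],[0.0013,0,0],0.1],[[0,0,0],[0.0013,0,0.003],0.1],[[0,0,0],[0.0013,0,0.005],0.1],[[0,0,0],[0.0013,0,0.007],0.1],[[0,0,0],[0.0013,0,0.007],0.1]]'
```

```text
clock: 36.75
tool_pos: [0.5507, -0.1904, 0.091]
eef_rot: [0.999, -0.053, -0.0, -0.0]
contact_force: [-0.2, 0.4, -3.7]
opening: 0.268
```

Below the cheek tops with no contact, so it is going in.

```bash
python3 -m pendant '[[[0,0,0],[0,0,0.002],0.1],[[0,0,0],[0,0,0.003],0.1],[[0,0,0],[0,0,0.004],0.1],[[0,0,0],[0,0,0.0045],0.1],[[0,0,0],[0,0,0.0045],0.1]]'
```

```text
clock: 37.25
tool_pos: [0.551, -0.1905, 0.088]
eef_rot: [0.999, -0.053, 0.0, 0.0]
contact_force: [-2.2, 0.5, 6.0]
opening: 0.263
```

```bash
python3 -m pendant '[[[0,0,0],[0,0,0],0.45],[[0,0,0],[0,0,0],0.45],[[0,0,0],[0,0,0],0.45],[[0,0,0],[0,0,-0.02],0.45],[[0,0,0],[0,0,-0.06],0.45],[[0,0,0],[0,0,-0.11],0.45],[[0,0,0],[0,0,-0.13],0.45],[[0,0,0],[0,0,-0.13],0.45]]'
python3 - <<'E'
from h import *
d=snap('wrist','w15')
go([.5215,-.0625,.19],-6.1);go([.5215,-.0625,.102],-6.1)
im=d['image'][:430];cv2.imwrite('pics/c15.png',im[:,:,::-1])
E
```

```text
clock: 38.05
tool_pos: [0.5534, -0.1907, 0.2204]
eef_rot: [0.999, -0.054, 0.004, 0.001]
contact_force: [0.3, 0.1, -0.9]
opening: 0.452
turn [ 0.001 -0.003 -0.001] shift [-0.0439 -0.1243  0.0279]
turn [ 0.001 -0.003 -0.001] shift [-0.0442 -0.1243  0.1159]
```

View pics/c15.png

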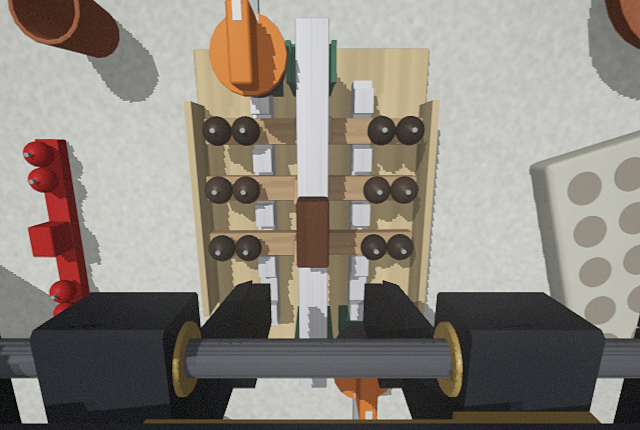

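The keeper sits in both beds, over the laths. Next is stud A (flange about (248,53)).

```bash
python3 -m pendant '[[[0,0,0],[-0.02,-0.05,0],0.35],[[0,0,0],[-0.04,-0.1,0],0.35],[[0,0,0],[-0.044,-0.124,0],0.35],[[0,0,0],[-0.044,-0.124,0.02],0.35],[[0,0,0],[-0.044,-0.124,0.04],0.35],[[0,0,0],[-0.044,-0.124,0.04],0.35],[[0,0,0],[-0.044,-0.124,0.04],0.35]]'
python3 - <<'E'
from h import *
d=load('w15');print(plane(d,248,53.5,.1145).round(4))
go([.5215,-.0625,.102],-6.1);print(r.get_state()['q'].round(2))
E
```

```text
clock: 38.8
tool_pos: [0.5196, -0.0626, 0.1759]
eef_rot: [0.999, -0.053, -0.001, -0.0]
contact_force: [0.9, 0.5, -0.2]
opening: 0.35
[ 0.5211 -0.0625  0.1145]
turn [ 0.     0.003 -0.001] shift [ 0.002  -0.0003  0.0739]
[ 0.33  0.66 -0.49  1.91  0.47  0.69 -0.55]
```

```bash
python3 -m pendant '[[[0,0,0],[0.002,0,0.025],0.35],[[0,0,0],[0.002,0,0.045],0.35],[[0,0,0],[0.002,0,0.06],0.35],[[0,0,0],[0.002,0,0.07],0.35],[[0,0,0],[0.002,0,0.073],0.35],[[0,0,0],[0.002,0,0.073],0.35],[[0,0,0],[0.002,0,0.073],0.35]]'
python3 -m pendant '[[[0,0,0],[0,0,0],0.0],[[0,0,0],[0,0,0],0.0],[[0,0,0],[0,0,0],0.0],[[0,0,0],[0,0,0],0.0],[[0,0,0],[0,0,0],0.0]]' 40
```

```text
clock: 39.5
tool_pos: [0.523, -0.0627, 0.1046]
eef_rot: [0.999, -0.054, 0.001, -0.0]
contact_force: [-0.7, -0.8, 0.4]
opening: 0.349
clock: 40.0
tool_pos: [0.5218, -0.0627, 0.1039]
eef_rot: [0.999, -0.053, -0.0, 0.0]
contact_force: [-4.2, 0.4, 1.4]
opening: 0.157
```

Gripped the wing (14 mm). Press down.

```bash
python3 -m pendant '[[[0,0,0],[0,0,0.003],0.0],[[0,0,0],[0,0,0.006],0.0],[[0,0,0],[0,0,0.009],0.0],[[0,0,0],[0,0,0.0105],0.0],[[0,0,0],[0,0,0.0105],0.0],[[0,0,0],[0,0,0.0105],0.0]]' 50
```

```text
clock: 40.6
tool_pos: [0.5219, -0.0627, 0.0943]
eef_rot: [0.999, -0.053, -0.0, 0.001]
contact_force: [-6.7, 1.6, 15.9]
opening: 0.155
```

```bash
python3 -m pendant '[[[0,0,0.1],[0,0,0],0.0],[[0,0,0.2],[0,0,0],0.0],[[0,0,0.3],[0,0,0],0.0],[[0,0,0.4],[0,0,0],0.0],[[0,0,0.4],[0,0,0],0.0]]'; python3 -c "
from plant import r
s=r.get_state();print(s['moment'].round(2))"
```

```text
clock: 41.1
tool_pos: [0.5218, -0.0627, 0.0943]
eef_rot: [0.968, -0.252, -0.0, 0.001]
contact_force: [-5.7, 1.4, 15.5]
opening: 0.153
[0.12 1.29 0.  ]
```

```bash
python3 -m pendant '[[[0,0,0.13],[0,0,0],0.0],[[0,0,0.26],[0,0,0],0.0],[[0,0,0.39],[0,0,0],0.0],[[0,0,0.52],[0,0,0],0.0],[[0,0,0.65],[0,0,0],0.0],[[0,0,0.78],[0,0,0],0.0],[[0,0,0.91],[0,0,0],0.0],[[0,0,1.04],[0,0,0],0.0],[[0,0,1.17],[0,0,0],0.0],[[0,0,1.175],[0,0,0],0.0]]'; python3 -c "
from h import *
s=r.get_state();print(s['moment'].round(2),s['q'].round(2));T=tool();print(np.rad2deg(np.arctan2(T[1,0],T[0,0])))"
```

```text
clock: 42.1
tool_pos: [0.5218, -0.0626, 0.0943]
eef_rot: [-0.666, 0.746, 0.0, -0.001]
contact_force: [-6.4, 1.3, 14.5]
opening: 0.153
[0.31 1.31 0.02] [ 0.03  0.76  0.01  1.98 -0.01  0.4  -1.64]
-96.51237216814742
```

```bash
python3 -m pendant '[[[0,0,0],[0,0,-0.002],0.0],[[0,0,0],[0,0,-0.004],0.0],[[0,0,0],[0,0,-0.006],0.0],[[0,0,0],[0,0,-0.006],0.0],[[0,0,0],[0,0,-0.006],0.0]]'
python3 -m pendant '[[[0,0,0],[0,0,0],0.35],[[0,0,0],[0,0,0],0.35],[[0,0,0],[0,0,0],0.35],[[0,0,0],[0,0,-0.02],0.35],[[0,0,0],[0,0,-0.05],0.35],[[0,0,0],[0,0,-0.09],0.35],[[0,0,0],[0,0,-0.11],0.35],[[0,0,0],[0,0,-0.11],0.35]]'
python3 -c "
from h import *
go([.5793,-.313,.18],-6.1);snap('top','t16');snap('wrist','w16')"
```

```text
clock: 42.6
tool_pos: [0.5217, -0.0626, 0.0992]
eef_rot: [-0.667, 0.745, 0.001, -0.001]
contact_force: [-4.2, 1.5, 4.3]
opening: 0.153
clock: 43.4
tool_pos: [0.5253, -0.0631, 0.2124]
eef_rot: [-0.667, 0.745, -0.003, 0.003]
contact_force: [-0.1, 0.6, 0.1]
opening: 0.35
turn [-0.006  0.006  1.566] shift [ 0.2423 -0.0812  0.033 ]
```

```bash
python3 -m pendant '[[[0,0,-0.14],[0.02,-0.01,0],0.35],[[0,0,-0.28],[0.05,-0.02,0],0.35],[[0,0,-0.42],[0.08,-0.03,0],0.35],[[0,0,-0.56],[0.11,-0.04,0],0.35],[[0,0,-0.7],[0.14,-0.05,0],0.35],[[0,0,-0.84],[0.17,-0.06,0],0.35],[[0,0,-0.98],[0.2,-0.07,0],0.35],[[0,0,-1.12],[0.22,-0.08,0],0.35],[[0,0,-1.26],[0.242,-0.081,0],0.35],[[0,0,-1.4],[0.242,-0.081,0],0.35]]'
python3 -c "
from h import *
go([.5793,-.313,.18],-6.1)"
```

```text
clock: 44.5
tool_pos: [0.5742, -0.3168, 0.2066]
eef_rot: [0.99, -0.14, -0.002, 0.001]
contact_force: [-0.8, 0.7, -0.0]
opening: 0.352
turn [ 0.002  0.003 -0.175] shift [ 0.0039 -0.0051  0.0266]
```

```bash
python3 -m pendant '[[[0,0,-0.1],[0.004,-0.005,0],0.35],[[0,0,-0.175],[0.004,-0.005,0.01],0.35],[[0,0,-0.175],[0.004,-0.005,0.026],0.35],[[0,0,-0.175],[0.004,-0.005,0.026],0.35],[[0,0,-0.175],[0.004,-0.005,0.026],0.35]]'
python3 -c "
from h import *
go([.5793,-.313,.104],-6.1)
d=snap('wrist','w17')"
```

```text
clock: 45.0
tool_pos: [0.5807, -0.3082, 0.182]
eef_rot: [0.999, -0.054, -0.001, -0.001]
contact_force: [0.7, 0.5, -0.1]
opening: 0.35
turn [-0.001  0.002 -0.001] shift [-0.0007  0.005   0.078 ]
```

```bash
python3 -m pendant '[[[0,0,0],[-0.001,0.004,0],0.35],[[0,0,0],[-0.001,0.004,0.025],0.35],[[0,0,0],[-0.001,0.004,0.045],0.35],[[0,0,0],[-0.001,0.004,0.06],0.35],[[0,0,0],[-0.001,0.004,0.07],0.35],[[0,0,0],[-0.001,0.004,0.077],0.35],[[0,0,0],[-0.001,0.004,0.077],0.35],[[0,0,0],[-0.001,0.004,0.077],0.35]]'
python3 -m pendant '[[[0,0,0],[0,0,0],0.0],[[0,0,0],[0,0,0],0.0],[[0,0,0],[0,0,0],0.0],[[0,0,0],[0,0,0],0.0],[[0,0,0],[0,0,0],0.0]]' 40
```

```text
clock: 45.85
tool_pos: [0.5804, -0.3125, 0.107]
eef_rot: [0.999, -0.053, 0.001, 0.0]
contact_force: [-0.2, 0.2, 0.3]
opening: 0.351
clock: 46.35
tool_pos: [0.5806, -0.3126, 0.1069]
eef_rot: [0.999, -0.053, 0.001, 0.0]
contact_force: [2.4, 0.0, 1.6]
opening: 0.153
```

```bash
python3 -m pendant '[[[0,0,0],[0,0,0.003],0.0],[[0,0,0],[0,0,0.006],0.0],[[0,0,0],[0,0,0.009],0.0],[[0,0,0],[0,0,0.0115],0.0],[[0,0,0],[0,0,0.0115],0.0],[[0,0,0],[0,0,0.0115],0.0]]' 50
```

```text
clock: 46.95
tool_pos: [0.5806, -0.3126, 0.0969]
eef_rot: [0.999, -0.054, 0.001, 0.001]
contact_force: [-1.8, 0.4, 14.6]
opening: 0.155
```

Pressed 10 mm to the bottom (14.6 N); turn it.

```bash
python3 -m pendant '[[[0,0,0.1],[0,0,0],0.0],[[0,0,0.2],[0,0,0],0.0],[[0,0,0.3],[0,0,0],0.0],[[0,0,0.4],[0,0,0],0.0],[[0,0,0.4],[0,0,0],0.0]]'
python3 -m pendant '[[[0,0,0.13],[0,0,0],0.0],[[0,0,0.26],[0,0,0],0.0],[[0,0,0.39],[0,0,0],0.0],[[0,0,0.52],[0,0,0],0.0],[[0,0,0.65],[0,0,0],0.0],[[0,0,0.78],[0,0,0],0.0],[[0,0,0.91],[0,0,0],0.0],[[0,0,1.04],[0,0,0],0.0],[[0,0,1.17],[0,0,0],0.0],[[0,0,1.175],[0,0,0],0.0]]'; python3 -c "
from h import *
s=r.get_state();print(s['moment'].round(2),s['q'].round(2));T=tool();print(np.rad2deg(np.arctan2(T[1,0],T[0,0])))"
```

```text
clock: 47.45
tool_pos: [0.5811, -0.3128, 0.097]
eef_rot: [0.968, -0.252, 0.001, 0.001]
contact_force: [-0.9, 0.4, 13.1]
opening: 0.15
clock: 48.45
tool_pos: [0.5818, -0.314, 0.097]
eef_rot: [-0.665, 0.746, -0.003, 0.0]
contact_force: [-0.3, -0.8, 12.7]
opening: 0.155
[-0.17 -0.11 -0.06] [ 0.42  0.89  0.02  1.56 -0.02  0.69 -1.25]
-96.57421869426196
```

```bash
python3 -m pendant '[[[0,0,0],[0,0,-0.002],0.0],[[0,0,0],[0,0,-0.004],0.0],[[0,0,0],[0,0,-0.006],0.0],[[0,0,0],[0,0,-0.0065],0.0],[[0,0,0],[0,0,-0.0065],0.0]]'
python3 -m pendant '[[[0,0,0],[0,0,0],0.35],[[0,0,0],[0,0,0],0.35],[[0,0,0],[0,0,0],0.35],[[0,0,0],[0,0,-0.02],0.35],[[0,0,0],[0,0,-0.05],0.35],[[0,0,0],[0,0,-0.09],0.35],[[0,0,0],[0,0,-0.14],0.35],[[0,0,0],[0,0,-0.19],0.35],[[0,0,0],[0,0.02,-0.2],0.35]]'
python3 -c "
from h import *
go([.555,-.30,.33],-6.1)"
```

```text
clock: 48.95
tool_pos: [0.5817, -0.314, 0.1022]
eef_rot: [-0.667, 0.745, -0.002, 0.001]
contact_force: [4.3, -4.1, 2.6]
opening: 0.154
clock: 49.85
tool_pos: [0.5642, -0.3106, 0.307]
eef_rot: [-0.667, 0.745, -0.005, 0.003]
contact_force: [-0.2, 0.2, -0.1]
opening: 0.35
turn [-0.011  0.007  1.568] shift [-0.0095  0.01   -0.0231]
```

```bash
python3 -c "
from h import *
go([.44,-.19,.36],-96.1)"
```

```text
turn [-0.011 -0.003 -0.003] shift [-0.1062  0.136  -0.0547]
```

```bash
python3 -m pendant '[[[0,0,0],[-0.02,0.02,-0.02],0.35],[[0,0,0],[-0.05,0.05,-0.04],0.35],[[0,0,0],[-0.08,0.09,-0.055],0.35],[[0,0,0],[-0.1,0.12,-0.055],0.35],[[0,0,0],[-0.106,0.136,-0.055],0.35],[[0,0,0],[-0.106,0.136,-0.055],0.35],[[0,0,0],[-0.106,0.136,-0.055],0.35]]'
python3 - <<'E'
from h import *
a=snap('wrist','w18')['image'];t=snap('top','t18')['image'][80:340,120:540]
out=np.zeros((600,800,3),np.uint8);a2=a[:300,60:600];a2=cv2.resize(a2,(612,340));out[:340,:612]=a2;out[340:,:420]=t
cv2.imwrite('pics/f18.png',out[:,:,::-1])
E
```

```text
clock: 50.55
tool_pos: [0.4366, -0.1898, 0.3564]
eef_rot: [-0.667, 0.745, 0.0, -0.0]
contact_force: [0.1, -0.8, 0.1]
opening: 0.35
```

View pics/f18.png

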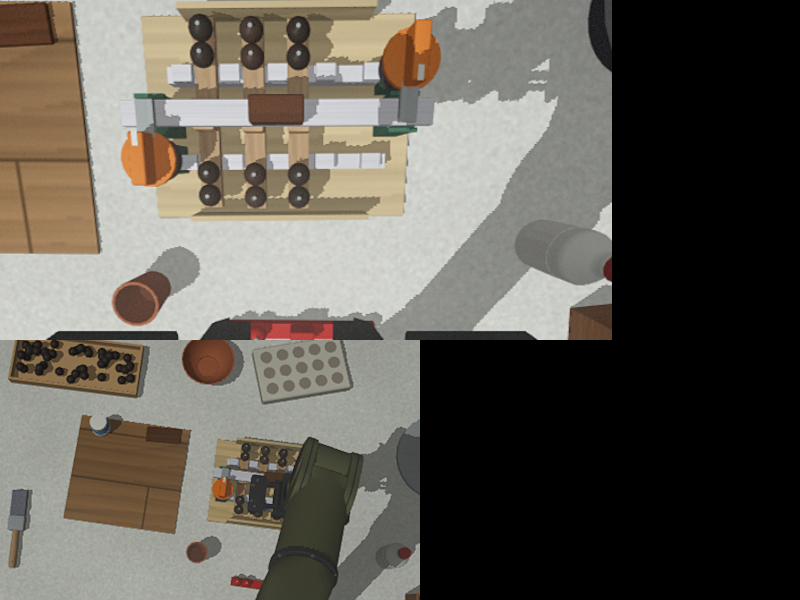

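Both steel tongues lie across the bar, the three laths are seated, the board is empty, and the bystanders look unmoved. Hand in.

```bash
python3 -c "
from plant import r
print(r.finish_job())"
```

```text
the job is handed in; nothing more can be done
None
```

The rack is loaded and locked, and I handed the job in at about 50 s on the robot's clock; no verdict was reported.

**What I did**
- I laid the keeper bar on the table between the board and the brush.
- Only three laths were present. They went into slots 3, 2 and 1, and slot 0 is empty. I never touched the red look-alike.
- I put the keeper bar back in both beds, then pressed each stud to the bottom and turned it about 90.4° clockwise. Each head came to rest about 4.7–4.8 mm down, against the expected 4.5 mm.

**Last checks**
- The final pictures show the three laths between the teeth and the end stops, both tongues across the bar, and the gripper clear.
- The beaker, jar, rib, spray and brush looked unmoved. I judged this by eye in the pictures and did not measure it.

**What failed or disagreed**
- My first grip on a lath closed on air above its block, leaving the lath undisturbed.
- The wrist pictures put the fingertips about 18 mm behind the stated TCP, not 8 mm ahead. I used the measured depth for every later grip.
- Estimates of the rack centre differed by about 2 mm in x. I settled it by measuring the bed cheeks before lowering the bar.

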